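Set up a weak disk drive for cooled imaging

ROBOT

A 7-joint arm with a two-finger parallel gripper is mounted at the origin on a cart in front of the work surface, level with it; the furniture and walls round the work are solid. World frame = base frame: x ahead of the robot, y to its left, z up, the work surface at z = 0. Lengths are in m, angles in rad, forces in N, time in s.
With the tool pointing down it reaches from about 0.4 to 0.85 m from the base axis. Payload 10.4 kg.
Tool frame: the origin (TCP) lies on the centre line of the jaws, within the pads' length; the fingertips stand 11 mm ahead of it and the grasp point (between the pads) lies 8 mm behind it (manip.finger_overhang is the distance from the TCP to the fingertips, in m); z points along the fingers, y is the line along which they close (so a half turn about z gives the same grasp; the last joint's range is limited). The gripper opens to 85 mm and grips with 20 to 120 N. Pads are 22 mm wide; open, the fingers measure 114 mm over their backs; the gripper's body (76 mm by 85 mm) begins 54 mm behind the grasp point. The pads swing forward as they close: fully open they stand 13 mm farther back than shut.
Start: joints at [1.163, 0.332, -0.065, 1.46, 0.022, 1.35, -0.088], TCP at [0.235, -0.579, 0.242] pointing down, gripper open.
Joint ranges: [-2.6, 2.6], [-0.5, 2.12], [-1.47, 1.34], [0.16, 2.42], [-1.27, 4.41], [0.06, 2.06], [-2.6, 2.6]. Speed limits (rad/s): [2.22, 2.22, 2.79, 2.79, 3.14, 3.14, 3.14].

INTERFACE

Orientations are given as a unit quaternion [x, y, z, w].
In Python, from workcell import manip, imaging, workorder gives the robot as it stands.
- The arm moves only by the tool jog_arm, never from a script. Its argument "deltas" is a list of rows, each an object with "gripper": the opening, from 0 (shut) to 1 (fully open); "offset": the shift along the tool's x, y, z in m, a list of three; "rotation": the turn, a rotation vector about the tool's x, y, z in degrees, a list of three. In form: [{"gripper": gripper, "offset": [tx, ty, tz], "rotation": [ax, ay, az]}, ...]. A call has 1 to 20 rows; each row shifts and turns the commanded pose from where the row before left it, along the tool's axes as they then stand; what a row does not reach is not made up. A row lasts 1/10 s, in which the tool goes at most 50 mm and 8.59 degrees, less where a joint would pass 70% of its speed; a pose out of reach is approached as far as the arm can. A call with a gripper value outside its range is refused whole. The fingers move at their own pace and stop on an object; "newtons" is the grip in N (left out, the last holds). Time passes only in rows, so rows that do not move let the fingers close. It gives the time, the measured TCP pose, the force, the opening and the grip force at its end, in the units of the state.
- manip.get_obs(): the state, without advancing time (a new reading comes with each control period).
- imaging.camera(name): name is "scene" or "top" or "wrist"; returns the picture (420x560x3 uint8, blue, green, red); there is no depth.
- imaging.camera_model(name): a dict with "camera_matrix" (3x3 intrinsics, pixels), "k1" (the pictures are not rectified: a ray, as slopes to the right and down, at radius r is drawn at 1 + k1 r^2 times it, then the intrinsics apply), "world_to_cam" (4x4, takes a point from world to camera coordinates); the wrist camera has in their place "hand_eye" (4x4, takes a point from camera to tool coordinates, whose origin is the TCP and whose axes are the flange's). Camera axes: x right, y up, looking along -z (the intrinsics and any distortion apply to the point x, -y, -z); pixel columns grow to the right and rows downward; lengths in m; the calibration is good to about 2 mm. A picture is of the moment at which its call begins: read the wrist's pose just before it. camera_model takes no time and is no camera call.
- workorder.hand_in(): hands the job in; it is judged then, once.
The state is a dict: "clock": time; "joint_pos": joint angles; "joint_velocities": joint speeds; "tau": joint torques, N m; "position": TCP position; "ee_rot": TCP orientation; "ft_force": force on the tool from outside, world axes, zero at the start; "torque": the same for the moment, N m; "grip_width": opening from 0.0 (shut) to 1.0 (fully open); "grasp_force": force on a finger pad.
Only numpy, scipy, OpenCV 4.12 (cv2) and the standard library are available. Lean on these libraries where they do the work, as an engineer would, in place of code of your own. Each camera call takes 0.05 s, during which the arm holds its last target. There are 200 camera calls.

TASK

Set up the weak disk drive for imaging: lay it gently, label up and without dropping it, in the large seat of the metal cradle with its connector end toward the small seat; then set the finned heat sink centred and lengthways on top of the drive, and then the fan on top of the heat sink, between its two end clips. Lay the adapter flat in the small seat behind the drive, with its plug facing the drive (at any point in the work). Leave the brush, the dish and the cup where they are.

Things in the scene. Friction and masses are not known exactly. Their poses are not given: they have to be found in the camera images.
- cradle: Fixed aluminium plate, 216x104 mm, top 8 mm up. Origin: bench level under the large seat's centre; +x leads to the small seat, centred 99 mm along +x. Both seats have rubber rests 12 mm above the bench and upright tabs to 25 mm, bent outward on top. Large seat: 112 mm along x by 82 mm across between tabs. Small seat: side tabs 54 mm apart (x 124 to 138), stop at x 142; open toward the large seat.
- drive: Loose closed 2.5 inch disk drive, black base, silver lid with a white label; 70 (x) x 100 (y) x 8 mm, corner screws a little higher, about 100 g. Origin: centre of its underside, z up. The connector is in the short end at its own -y (label end); the lid's round bulge is toward +y. In its seat its -y points along the cradle's +x.
- drive_connector (a point): Point at the middle of the drive's connector end, at its own y = -50 mm, 4 mm above its underside.
- heat_sink: Loose aluminium heat sink, 56 (x) x 82 (y) x 20 mm to the fin tops, fins along y, about 160 g. Origin: centre of its underside, z up. Two steel clips across it stand 12 mm above the fins, their inner faces 60 mm apart along y; the fan stands on the fins between them. On the drive its y lies along the drive's y, either way round.
- fan: Loose black square cooling fan, 50x50x15 mm, with grey blades and hub disc, about 60 g. Origin: centre of its underside, z up, x and y square to its sides. May be turned by any quarter turn.
- adapter: Loose black plastic drive adapter with a small green lamp, 42 (x) x 74 (y) x 16 mm, about 50 g. Origin: centre of its underside, z up. Its narrower plug sticks out at its own +y end; the body is from y = -37 to +31 mm. In its seat its +y points along the cradle's -x.
- adapter_plug (a point): Tip of the adapter's plug, at its own y = +37 mm, 8 mm above its underside.
- brush: Loose dark cleaning brush, 20x123x9 mm, lying on the right in front of the microscope; origin: centre of its underside. To be left alone. The fixed microscope behind it is 0.5 m tall (x from 0.5 to 0.8 m, y from -0.18 to 0.08 m); the arm's wrist must stay clear of it.
- dish: Loose clear round dish, 61 mm across, 13 mm high, right of the brush; origin: centre of its underside. To be left alone.
- cup: Loose small translucent square parts cup, 35x35x24 mm, behind the cradle; origin: centre of its underside. To be left alone.
Mind the look-alikes: they are no part of the job. Leave any pink or yellow look-alike of the adapter alone.

How it is judged:
On the way, in this order (a step that is already met when the one before it is completed fails the run):
1. the drive lies in the large seat, connector end toward the small seat, let go (x of drive in the frame of cradle between -0.012 and 0.012 m and y of drive in the frame of cradle between -0.012 and 0.012 m and z of drive in the frame of cradle between 0.009 and 0.0155 m and angle between drive's own z axis and vertical below 0.08 rad and x of drive_connector in the frame of cradle above 0.03 m and contact force between drive and the fingers below 0.1 N), for 0.2 s.
2. the heat sink lies on the drive, let go (x of drive in the frame of cradle between -0.012 and 0.012 m and y of drive in the frame of cradle between -0.012 and 0.012 m and z of drive in the frame of cradle between 0.009 and 0.0155 m and angle between each of drive, heat_sink's own z axis and vertical below 0.08 rad and x of drive_connector in the frame of cradle above 0.03 m and horizontal distance between heat_sink and drive below 0.012 m and angle between the y axis of heat_sink and the y axis of drive, either way round below 0.25 rad and z of heat_sink in the frame of drive between 0.005 and 0.011 m and contact force between heat_sink and the fingers below 0.1 N), for 0.2 s.
3. the fan lies on the heat sink between the clips, let go (x of drive in the frame of cradle between -0.012 and 0.012 m and y of drive in the frame of cradle between -0.012 and 0.012 m and z of drive in the frame of cradle between 0.009 and 0.0155 m and angle between each of drive, heat_sink, fan's own z axis and vertical below 0.08 rad and x of drive_connector in the frame of cradle above 0.03 m and horizontal distance between heat_sink and drive below 0.012 m and angle between the y axis of heat_sink and the y axis of drive, either way round below 0.25 rad and z of heat_sink in the frame of drive between 0.005 and 0.011 m and horizontal distance between fan and heat_sink below 0.012 m and z of fan in the frame of heat_sink between 0.017 and 0.0235 m and contact force between fan and the fingers below 0.1 N), for 0.2 s.
At the end, for the whole second after the job is handed in: Drive flat in the large seat, connector end to the small seat; heat sink flat on it, lengthways (0.25 rad); fan flat on the fins between the clips; adapter flat in the small seat, plug to the drive. Each within 12 mm of the centre of its place, at rest and let go (x of drive in the frame of cradle between -0.012 and 0.012 m and y of drive in the frame of cradle between -0.012 and 0.012 m and z of drive in the frame of cradle between 0.009 and 0.0155 m and angle between each of drive, heat_sink, fan, adapter's own z axis and vertical below 0.08 rad and x of drive_connector in the frame of cradle above 0.03 m and linear speed of each of drive, heat_sink, fan, adapter below 0.02 m/s and horizontal distance between heat_sink and drive below 0.012 m and angle between the y axis of heat_sink and the y axis of drive, either way round below 0.25 rad and z of heat_sink in the frame of drive between 0.005 and 0.011 m and horizontal distance between fan and heat_sink below 0.012 m and z of fan in the frame of heat_sink between 0.017 and 0.0235 m and x of adapter in the frame of cradle between 0.087 and 0.111 m and y of adapter in the frame of cradle between -0.012 and 0.012 m and z of adapter in the frame of cradle between 0.009 and 0.0155 m and x of adapter_plug in the frame of cradle below 0.082 m); the robot touches nothing.
It fails at once if the brush, the dish or the cup is moved by more than 20 mm (distance of any of brush, dish, cup from where it was at the start of the episode above 0.02 m).
It fails at once if the drive is dropped (falls freely, out of the fingers, faster than 0.5 m/s) (contact force between drive and anything else below 0.1 N and linear speed of drive above 0.5 m/s).
It also fails if it takes over 96 s, if anything falls off the work surface, if the arm or the gripper's body presses on something with over 40 N, if the wrist force passes 120 N, or if a joint passes its speed limit or range.

## Working session

There is one attempt and no reset: what is moved stays moved. The work goes in short steps, Python scripts to look and compute and a tool call to move; the robot and the scene stay as the last step left them, time stands still between calls to the robot, and variables do not carry over. Pictures are saved under pics/ and viewed, at most 14 in all, crops included, and the job is handed in when it is done.

Besides the shell and the picture viewer there is one more tool, called after ">>>" as a command line: name --argument value ..., lists and objects as JSON in quotes. jog_arm: Moves the arm, as the interface text tells. Its arguments: {"type":"object","properties":{"deltas":{"type":"array","items":{"type":"object","properties":{"gripper":{"type":"number"},"offset":{"type":"array","items":{"type":"number"}},"rotation":{"type":"array","items":{"type":"number"}}}}},"newtons":{"type":"number"}},"required":["deltas"]}

```bash
ls; mkdir -p pics; python3 - <<'E'
from workcell import manip, imaging
import cv2,numpy as np
print(manip.get_obs())
for n in("scene","top"):
    cv2.imwrite(f"pics/{n}0.png",imaging.camera(n)); print(n,imaging.camera_model(n))
print(imaging.camera_model("wrist"))
E
```

```text
pics
{'clock': 0.0, 'joint_pos': array([ 1.16341293,  0.33286589, -0.06467969,  1.46095518,  0.02161065,
        1.34988343, -0.08850532]), 'joint_velocities': array([ 0.00067041,  0.00027909, -0.00016331,  0.00077614, -0.00056168,
       -0.00082286, -0.00069772]), 'tau': array([ 5.42722937e-04, -6.25466394e+01,  4.93270636e-02, -3.91605949e+01,
        1.61902659e-02,  1.01492781e-02,  6.07853352e-06]), 'position': array([ 0.23444512, -0.57897364,  0.24151299]), 'ee_rot': array([ 9.81549574e-01,  1.91206519e-01, -1.75806945e-04, -6.85911477e-04]), 'ft_force': array([ 0.0279182 ,  0.41578784, -0.72532138]), 'torque': array([-0.00823053, -0.02725551, -0.03296158]), 'grasp_force': 0.0, 'grip_width': 1.0021120621211477}
scene {'camera_matrix': array([[416.72978077,   0.        , 286.05828183],
       [  0.        , 416.72978077, 212.07991375],
       [  0.        ,   0.        ,   1.        ]]), 'k1': -0.031946346280858864, 'world_to_cam': array([[-0.86728483, -0.49776861,  0.00659058,  0.54597151],
       [ 0.28634163, -0.48798882,  0.82454556, -0.17421666],
       [-0.40721677,  0.71
[... 419 characters left out ...]
452778, -0.62848261],
       [-0.13469727, -0.00479452,  0.9908752 , -1.16497527],
       [ 0.        ,  0.        ,  0.        ,  1.        ]])}
{'camera_matrix': array([[318.71608228,   0.        , 278.19008216],
       [  0.        , 318.71608228, 206.18669786],
       [  0.        ,   0.        ,   1.        ]]), 'k1': -0.05026654714566642, 'hand_eye': array([[-2.18753959e-05,  9.56461787e-01,  2.91857584e-01,
         7.39049987e-02],
       [ 9.99999599e-01,  2.82300287e-04, -8.50188805e-04,
        -5.43509526e-04],
       [-8.95564584e-04,  2.91857448e-01, -9.56461410e-01,
        -1.31525624e-01],
       [ 0.00000000e+00,  0.00000000e+00,  0.00000000e+00,
         1.00000000e+00]])}
```

View pics/top0.png

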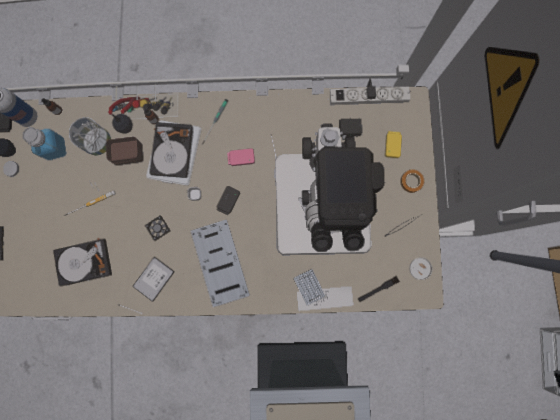

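View pics/scene0.png

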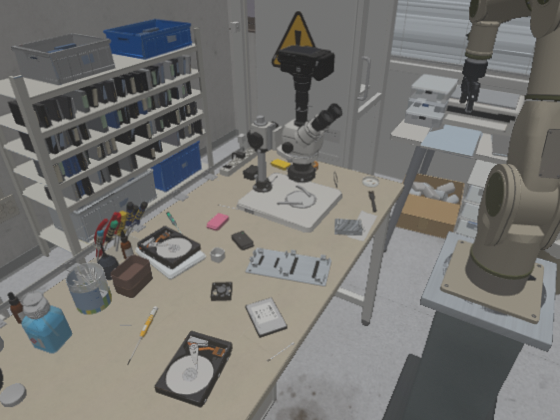

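The top view shows these candidates:
- **Drive:** the closed silver one at (154,279). The open drives at (170,155) and (82,262) are look-alikes.
- **Adapter:** the black one at (228,200). The pink (241,157) and yellow (393,144) ones are look-alikes.
- **Fan:** (157,228).
- **Heat sink:** (309,287).
- **Cradle:** (219,263).
- **Leave alone:** cup (195,194), brush (378,289) and dish (420,268).

Next I'll check the choice in a close crop.

```bash
cat > h.py <<'E'
import cv2,numpy as np
from workcell import manip, imaging
from scipy.spatial.transform import Rotation as R
def cam(n,obs=None):
    m=imaging.camera_model(n)
    if n=="wrist":
        T=np.eye(4);T[:3,:3]=R.from_quat(obs["ee_rot"]).as_matrix();T[:3,3]=obs["position"]
        c2w=T@m["hand_eye"]
    else: c2w=np.linalg.inv(m["world_to_cam"])
    return m["camera_matrix"],m["k1"],c2w
def unproj(c,px,z):
    K,k,T=c
    p=cv2.undistortPoints(np.array(px,float).reshape(-1,1,2),K,np.array([k,0,0,0,0.]))[:,0]
    d=np.c_[p[:,0],-p[:,1],-np.ones(len(p))]@T[:3,:3].T
    o=T[:3,3]; s=(z-o[2])/d[:,2]
    return o+d*s[:,None]
def proj(c,P):
    K,k,T=c
    q=(np.array(P,float).reshape(-1,3)-T[:3,3])@T[:3,:3]
    q=q*[1,-1,-1]
    return cv2.projectPoints(q,np.zeros(3),np.zeros(3),K,np.array([k,0,0,0,0.]))[0][:,0]
E
python3 - <<'E'
from h import *
im=cv2.imread("pics/top0.png")
a=cv2.resize(im[180:320,130:330],None,fx=4,fy=4,interpolation=cv2.INTER_CUBIC)
cv2.imwrite("pics/c0.png",a)
c=cam("top")
for n,p,z in[("drive",(154,279),.008),("fan",(157,228),.015),("adp",(228,200),.016),("hs",(309,287),.02),("cup",(195,194),.02),("cradle",(219,263),.01)]: print(n,unproj(c,p,z).round(3))
E
```

```text
drive [[0.449 0.412 0.008]]
fan [[0.587 0.403 0.015]]
adp [[0.658 0.207 0.016]]
hs [[ 0.419 -0.005  0.02 ]]
cup [[0.677 0.297 0.02 ]]
cradle [[0.489 0.234 0.01 ]]
```

View pics/c0.png

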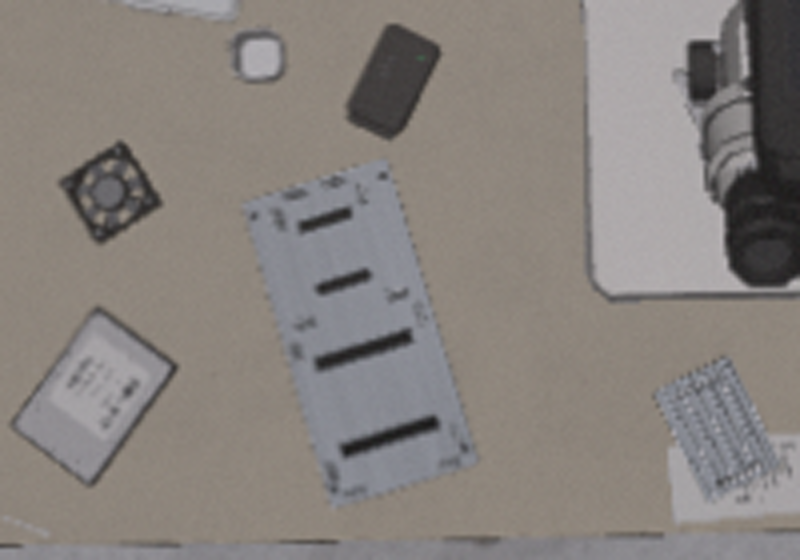

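The crop confirms the choices. The drive with its label is at crop (94,398), the fan at (110,192), the black adapter at (394,80), and the heat sink at (712,428). The cradle's small seat is at the top end, around (325,220). Next: coarse poses.

```bash
cat >> h.py <<'E'
def quad(c,px,z):
    P=unproj(c,px,z)[:,:2]; m=P.mean(0); e=[P[(i+1)%4]-P[i] for i in range(4)]
    L=[np.linalg.norm(v) for v in e]
    return m.round(4),(np.array(L)*1000).round(1),[round(np.degrees(np.arctan2(v[1],v[0])),1) for v in e]
def st(o=None):
    o=o or manip.get_obs(); r=R.from_quat(o["ee_rot"]).as_matrix()
    print("t",round(o["clock"],2),"pos",o["position"].round(4),"yaw",round(np.degrees(np.arctan2(r[1,0],r[0,0])),2),"tilt",np.degrees(r[:2,2]).round(2),"F",o["ft_force"].round(1),"gw",round(o["grip_width"],3),"gf",o["grasp_force"]); return o
def go(x,y,z,yaw=None):
    "first rotate dyaw (tool z, deg), then offset in the new tool axes"
    o=manip.get_obs(); r=R.from_quat(o["ee_rot"]); m=r.as_matrix()
    y0=np.degrees(np.arctan2(m[1,0],m[0,0])); d=0 if yaw is None else (y0-yaw+180)%360-180
    r=r*R.from_rotvec([0,0,np.radians(d)])
    print("rotz",round(d,2),"offset",(r.inv().apply(np.array([x,y,z])-o["position"])).round(4))
E
python3 - <<'E'
from h import *
c=cam("top")
f=lambda l:[(130-.375+a/4,180-.375+b/4) for a,b in l]
print("drive",quad(c,f([(98,308),(177,368),(90,486),(12,425)]),.008))
print("fan",quad(c,f([(122,143),(162,203),(101,244),(60,184)]),.015))
print("adp",quad(c,f([(392,24),(440,48),(400,139),(347,108)]),.016))
print("cradle",quad(c,f([(244,204),(388,160),(476,462),(334,506)]),.008))
print("hs",quad(c,f([(653,395),(727,356),(780,455),(712,502)]),.02))
E
```

```text
drive (array([0.4498, 0.4143]), array([68.5, 98.1, 68.1, 97.8]), [np.float64(-127.3), np.float64(142.6), np.float64(52.4), np.float64(-37.1)])
fan (array([0.5868, 0.4014]), array([50.2, 49.8, 50.6, 50.6]), [np.float64(-146.2), np.float64(122.7), np.float64(34.8), np.float64(-57.7)])
adp (array([0.6596, 0.2066]), array([37.1, 67.7, 42.2, 65.1]), [np.float64(-118.2), np.float64(155.7), np.float64(58.3), np.float64(-28.6)])
cradle (array([0.4899, 0.233 ]), array([102.6, 211.9,  99.3, 212.3]), [np.float64(-74.4), np.float64(-164.5), np.float64(105.9), np.float64(16.4)])
hs (array([ 0.4212, -0.0052]), array([55.4, 73.7, 54.5, 80. ]), [np.float64(-63.9), np.float64(-153.5), np.float64(122.7), np.float64(27.5)])
```

>>> jog_arm --deltas '[{"gripper": 1, "offset": [0, -0.05, 0], "rotation": [0, 0, 0]}, {"gripper": 1, "offset": [0, -0.05, 0], "rotation": [0, 0, 0]}, {"gripper": 1, "offset": [0, -0.05, 0], "rotation": [0, 0, 0]}, {"gripper": 1, "offset": [0, -0.05, 0], "rotation": [0, 0, 0]}, {"gripper": 1, "offset": [0.048, -0.003, 0], "rotation": [0, 0, -6.6]}, {"gripper": 1, "offset": [0.048, -0.003, 0], "rotation": [0, 0, -6.6]}, {"gripper": 1, "offset": [0.048, -0.003, 0], "rotation": [0, 0, -6.6]}, {"gripper": 1, "offset": [0.048, -0.003, 0], "rotation": [0, 0, -6.6]}, {"gripper": 1, "offset": [0.048, -0.003, 0], "rotation": [0, 0, -6.6]}, {"gripper": 1, "offset": [0.048, -0.003, 0], "rotation": [0, 0, -6.6]}, {"gripper": 1, "offset": [0.048, -0.003, 0], "rotation": [0, 0, -6.6]}, {"gripper": 1, "offset": [0.048, -0.003, 0], "rotation": [0, 0, -6.6]}, {"gripper": 1, "offset": [0.048, -0.003, 0], "rotation": [0, 0, -6.6]}, {"gripper": 1, "offset": [0.048, -0.003, 0], "rotation": [0, 0, -6.6]}, {"gripper": 1, "offset": [0.048, -0.003, 0], "rotation": [0, 0, -6.6]}, {"gripper": 1, "offset": [0.048, -0.003, 0], "rotation": [0, 0, -6.6]}, {"gripper": 1, "offset": [0.048, -0.003, 0], "rotation": [0, 0, -6.6]}, {"gripper": 1, "offset": [0, 0, 0], "rotation": [0, 0, 0]}]'

```text
clock: 1.9
position: [0.3961, 0.1284, 0.2425]
ee_rot: [0.584, 0.812, 0.0, 0.0]
ft_force: [0.0, -1.0, 0.5]
grip_width: 0.997
grasp_force: 0.0
```

```bash
python3 -c "
from h import *
st();go(.44,.33,.2,142.6)"
```

```text
t 1.9 pos [0.3961 0.1284 0.2425] yaw 108.59 tilt [0.03 0.02] F [ 0.  -1.   0.5] gw 0.997 gf 0.0
rotz -34.01 offset [0.0875 0.1868 0.0426]
```

>>> jog_arm --deltas '[{"gripper": 1, "offset": [0, 0, 0], "rotation": [0, 0, -8.5]}, {"gripper": 1, "offset": [0, 0, 0], "rotation": [0, 0, -8.5]}, {"gripper": 1, "offset": [0, 0, 0], "rotation": [0, 0, -8.5]}, {"gripper": 1, "offset": [0, 0, 0], "rotation": [0, 0, -8.5]}, {"gripper": 1, "offset": [0.0175, 0.0374, 0.0085], "rotation": [0, 0, 0]}, {"gripper": 1, "offset": [0.0175, 0.0374, 0.0085], "rotation": [0, 0, 0]}, {"gripper": 1, "offset": [0.0175, 0.0374, 0.0085], "rotation": [0, 0, 0]}, {"gripper": 1, "offset": [0.0175, 0.0374, 0.0085], "rotation": [0, 0, 0]}, {"gripper": 1, "offset": [0.0175, 0.0374, 0.0085], "rotation": [0, 0, 0]}, {"gripper": 1, "offset": [0, 0, 0], "rotation": [0, 0, 0]}, {"gripper": 1, "offset": [0, 0, 0], "rotation": [0, 0, 0]}]'

```text
clock: 3.0
position: [0.444, 0.3241, 0.1987]
ee_rot: [0.326, 0.945, -0.0, -0.001]
ft_force: [0.2, -0.1, 0.0]
grip_width: 0.998
grasp_force: 0.0
```

```bash
python3 -c "
from h import *
import pickle
o=st();im=imaging.camera('wrist');cv2.imwrite('pics/w1.png',im);pickle.dump(o,open('w1.pkl','wb'))
c=cam('wrist',o)
for p in [(.4498,.4143,.008),(.5868,.4014,.015),(.6596,.2066,.016),(.4899,.233,.008)]: print(proj(c,p).round(0))
cv2.imwrite('pics/w1b.png',cv2.resize(im,(800,600),interpolation=cv2.INTER_CUBIC))
"
```

```text
t 3.0 pos [0.444  0.3241 0.1987] yaw 141.95 tilt [-0.15 -0.  ] F [ 0.2 -0.1  0. ] gw 0.998 gf 0.0
[[354. 135.]]
[[416. 245.]]
[[311. 376.]]
[[240. 265.]]
```

View pics/w1b.png

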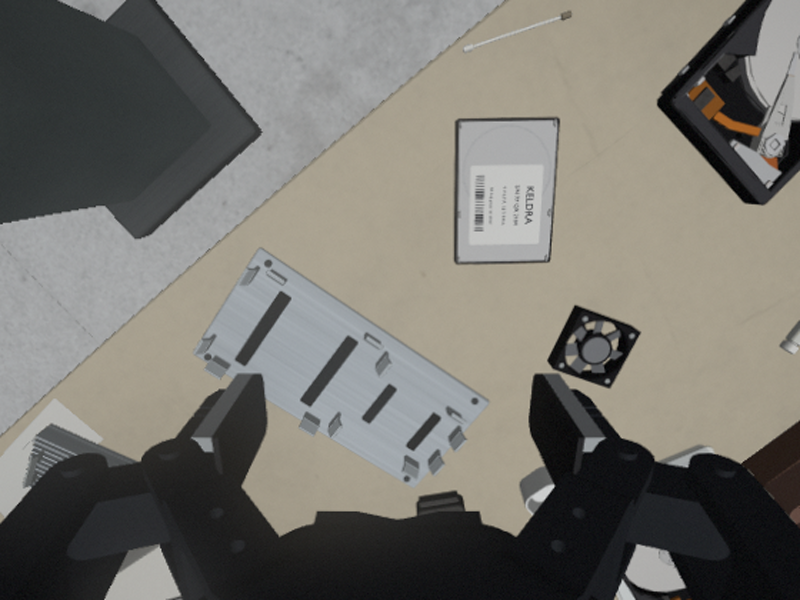

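The wrist view shows the drive with its bulge at the top and its label, so the connector end, at the bottom (505,263). Cradle corners are (262,248), (488,402), (420,485) and (195,355). The large seat's rests are at (264,329) and (329,370). The fan is at (594,347).

```bash
python3 -c "
from h import *
import pickle
o=pickle.load(open('w1.pkl','rb'));c=cam('wrist',o)
f=lambda l:[((a+.5)*.7-.5,(b+.5)*.7-.5) for a,b in l]
print('drive',quad(c,f([(457,119),(559,119),(550,263),(455,263)]),.007))
print('fan',quad(c,f([(576,306),(640,333),(609,387),(548,364)]),.015))
print('cr',quad(c,f([(262,248),(488,402),(420,485),(195,355)]),.008))
r=unproj(c,f([(264,329),(329,370),(379,404),(424,431)]),.012)[:,:2];print(r.round(4))
d=np.diff(r,axis=0);print(np.linalg.norm(d,axis=1),np.degrees(np.arctan2(d[:,1],d[:,0])))
print('bench corners',unproj(c,f([(262,248),(488,402),(420,485),(195,355)]),.008).round(4))
g=quad(c,f([(457,119),(559,119),(550,263),(455,263)]),.007)[0]
go(g[0],g[1],.05,142.4)
"
```

```text
drive (array([0.4503, 0.414 ]), array([68.8, 99.3, 69.6, 98.8]), [np.float64(52.5), np.float64(-36.4), np.float64(-127.9), np.float64(143.1)])
fan (array([0.5848, 0.4016]), array([55.9, 48.5, 54.2, 49.4]), [np.float64(29.4), np.float64(-59.1), np.float64(-149.8), np.float64(122.8)])
cr (array([0.4903, 0.2348]), array([211.1,  96.5, 214.7, 103.8]), [np.float64(15.7), np.float64(-71.5), np.float64(-162.3), np.float64(106.4)])
[[0.42   0.2144]
 [0.4759 0.231 ]
 [0.5228 0.2429]
 [0.5645 0.256 ]]
[0.05828716 0.04834011 0.04370299] [16.57311805 14.22079302 17.5031723 ]
bench corners [[0.3736 0.254  0.008 ]
 [0.5769 0.3111 0.008 ]
 [0.6076 0.2195 0.008 ]
 [0.403  0.1544 0.008 ]]
rotz -0.55 offset [0.0508 0.0757 0.1493]
```

>>> jog_arm --deltas '[{"gripper": 1, "offset": [0.0102, 0.0152, 0.03], "rotation": [0, 0, -0.8]}, {"gripper": 1, "offset": [0.0102, 0.0152, 0.03], "rotation": [0, 0, 0]}, {"gripper": 1, "offset": [0.0102, 0.0152, 0.03], "rotation": [0, 0, 0]}, {"gripper": 1, "offset": [0.0102, 0.0152, 0.03], "rotation": [0, 0, 0]}, {"gripper": 1, "offset": [0.0102, 0.0152, 0.03], "rotation": [0, 0, 0]}, {"gripper": 1, "offset": [0, 0, 0], "rotation": [0, 0, 0]}, {"gripper": 1, "offset": [0, 0, 0], "rotation": [0, 0, 0]}]'

```text
clock: 3.75
position: [0.4511, 0.4136, 0.0502]
ee_rot: [0.321, 0.947, -0.0, 0.0]
ft_force: [-0.4, -0.2, 1.3]
grip_width: 0.996
grasp_force: 0.0
```

```bash
python3 -c "
from h import *
o=st();im=imaging.camera('wrist');cv2.imwrite('pics/w2.png',im);go(.4503,.414,.004,142.8)
"
```

```text
t 3.75 pos [0.4511 0.4136 0.0502] yaw 142.58 tilt [ 0.03 -0.05] F [-0.4 -0.2  1.3] gw 0.996 gf 0.0
rotz -0.25 offset [ 0.0013 -0.0007  0.0471]
```

View pics/w2.png

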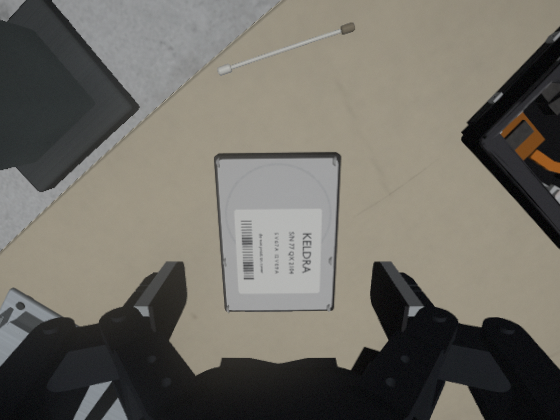

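>>> jog_arm --newtons 30 --deltas '[{"gripper": 1, "offset": [0.001, -0.0007, 0.015], "rotation": [0, 0, 0]}, {"gripper": 1, "offset": [0, 0, 0.015], "rotation": [0, 0, 0]}, {"gripper": 1, "offset": [0, 0, 0.01], "rotation": [0, 0, 0]}, {"gripper": 1, "offset": [0, 0, 0.006], "rotation": [0, 0, 0]}, {"gripper": 0.9, "offset": [0, 0, 0], "rotation": [0, 0, 0]}, {"gripper": 0.9, "offset": [0, 0, 0], "rotation": [0, 0, 0]}, {"gripper": 0.9, "offset": [0, 0, 0], "rotation": [0, 0, 0]}]'

```text
clock: 4.5
position: [0.4494, 0.4153, 0.0043]
ee_rot: [0.32, 0.947, 0.0, 0.0]
ft_force: [-0.3, 1.0, 0.7]
grip_width: 0.895
grasp_force: 0.0
```

>>> jog_arm --newtons 30 --deltas '[{"gripper": 0.8, "offset": [0, 0, 0], "rotation": [0, 0, 0]}, {"gripper": 0.75, "offset": [0, 0, 0], "rotation": [0, 0, 0]}, {"gripper": 0.7, "offset": [0, 0, 0], "rotation": [0, 0, 0]}, {"gripper": 0.7, "offset": [0, 0, 0], "rotation": [0, 0, 0]}]'

```text
clock: 4.9
position: [0.4495, 0.4153, 0.0046]
ee_rot: [0.32, 0.947, 0.0, 0.0]
ft_force: [-2.3, -0.8, 6.3]
grip_width: 0.807
grasp_force: 33.7
```

```bash
python3 -c "
from h import *
o=st();im=imaging.camera('wrist');cv2.imwrite('pics/w3.png',im[120:420,100:460])
"
```

```text
t 4.9 pos [0.4495 0.4153 0.0046] yaw 142.65 tilt [0.05 0.03] F [-2.3 -0.8  6.3] gw 0.807 gf 33.66143882274628
```

View pics/w3.png

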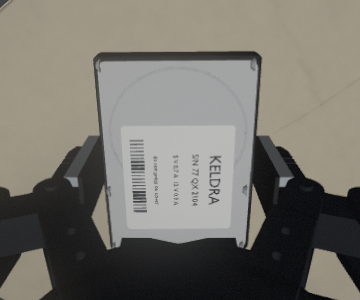

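```bash
python3 -c "
from h import *
o=manip.get_obs();c=cam('wrist',o);r=R.from_quat(o['ee_rot'])
P=unproj(c,[(195,173),(361,175)],.008)
print('far edge in tool',r.inv().apply(P-o['position']).round(4))
"
```

```text
far edge in tool [[ 0.0501 -0.0342 -0.0035]
 [ 0.0493  0.0337 -0.0034]]
```

>>> jog_arm --deltas '[{"gripper": 0.7, "offset": [0, 0, -0.005], "rotation": [0, 0, 0]}, {"gripper": 0.7, "offset": [0, 0, -0.015], "rotation": [0, 0, 0]}, {"gripper": 0.7, "offset": [0, 0, -0.03], "rotation": [0, 0, 0]}, {"gripper": 0.7, "offset": [0, 0, -0.03], "rotation": [0, 0, 0]}, {"gripper": 0.7, "offset": [0, 0, -0.02], "rotation": [0, 0, 0]}, {"gripper": 0.7, "offset": [0, 0, 0], "rotation": [0, 0, -6]}, {"gripper": 0.7, "offset": [0, 0, 0], "rotation": [0, 0, -6]}, {"gripper": 0.7, "offset": [0, 0, 0], "rotation": [0, 0, -6]}, {"gripper": 0.7, "offset": [0, 0, 0], "rotation": [0, 0, -6]}, {"gripper": 0.7, "offset": [0, 0, 0], "rotation": [0, 0, -6]}, {"gripper": 0.7, "offset": [0, 0, 0], "rotation": [0, 0, -6]}, {"gripper": 0.7, "offset": [0, 0, 0], "rotation": [0, 0, -6]}, {"gripper": 0.7, "offset": [0, 0, 0], "rotation": [0, 0, -6]}, {"gripper": 0.7, "offset": [0, 0, 0], "rotation": [0, 0, -5.4]}, {"gripper": 0.7, "offset": [0, 0, 0], "rotation": [0, 0, 0]}]'

```text
clock: 6.45
position: [0.4493, 0.415, 0.1047]
ee_rot: [-0.14, 0.99, 0.0, 0.0]
ft_force: [0.4, -1.0, -1.0]
grip_width: 0.807
grasp_force: 34.7
```

```bash
python3 -c "
from h import *
o=st();go(.448,.222,.1,196.0)
"
```

```text
t 6.45 pos [0.4493 0.415  0.1047] yaw -163.87 tilt [0.02 0.02] F [ 0.4 -1.  -1. ] gw 0.807 gf 34.713165163993835
rotz 0.13 offset [ 0.0545 -0.1851  0.0046]
```

>>> jog_arm --deltas '[{"gripper": 0.7, "offset": [0.009, -0.0308, 0], "rotation": [0, 0, 0]}, {"gripper": 0.7, "offset": [0.009, -0.0308, 0], "rotation": [0, 0, 0]}, {"gripper": 0.7, "offset": [0.009, -0.0308, 0], "rotation": [0, 0, 0]}, {"gripper": 0.7, "offset": [0.009, -0.0308, 0], "rotation": [0, 0, 0]}, {"gripper": 0.7, "offset": [0.009, -0.0308, 0.01], "rotation": [0, 0, 0]}, {"gripper": 0.7, "offset": [0.0095, -0.0308, 0.01], "rotation": [0, 0, 0]}, {"gripper": 0.7, "offset": [0, 0, 0.015], "rotation": [0, 0, 0]}, {"gripper": 0.7, "offset": [0, 0, 0.01], "rotation": [0, 0, 0]}, {"gripper": 0.7, "offset": [0, 0, 0], "rotation": [0, 0, 0]}, {"gripper": 0.7, "offset": [0, 0, 0], "rotation": [0, 0, 0]}]'

```text
clock: 7.45
position: [0.4477, 0.2239, 0.0592]
ee_rot: [-0.14, 0.99, 0.0, 0.0]
ft_force: [-0.2, 0.4, -0.9]
grip_width: 0.805
grasp_force: 34.7
```

```bash
python3 -c "
from h import *
o=st();im=imaging.camera('wrist');go(.448,.222,.02,196.0)
# draw predicted 112x82 seat corners, plate corners
c=cam('wrist',o);a=np.radians(16);u=np.array([np.cos(a),np.sin(a)]);v=np.array([-u[1],u[0]])
for x in(-64,152):
  for y in(-52,52):
    p=np.array([.448,.222])+u*x/1e3+v*y/1e3; q=proj(c,[*p,.008])[0]
    if 0<q[0]<560 and 0<q[1]<420: cv2.circle(im,tuple(int(i) for i in q),2,(0,0,255),-1); print(x,y,q.round())
cv2.imwrite('pics/w4.png',im)
"
```

```text
t 7.45 pos [0.4477 0.2239 0.0592] yaw -163.87 tilt [0.   0.05] F [-0.2  0.4 -0.9] gw 0.805 gf 34.713531732559204
rotz 0.14 offset [ 0.0004 -0.0019  0.0394]
-64 -52 [182. 129.]
-64 52 [367. 130.]
152 -52 [208. 417.]
152 52 [342. 417.]
```

View pics/w4.png

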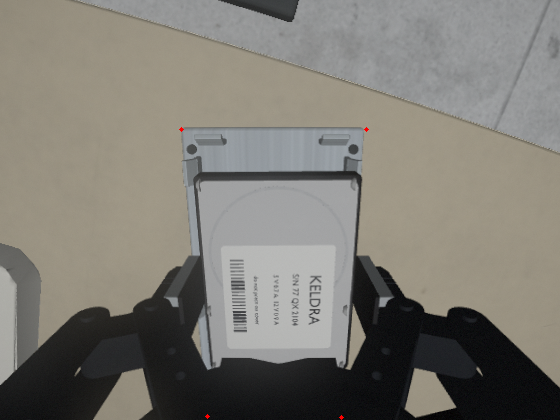

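The predicted plate corners at (182,129) and (367,130) match the picture, so the cradle pose holds. I'll shift 2 mm sideways and lower.

>>> jog_arm --deltas '[{"gripper": 0.7, "offset": [0.0004, -0.0019, 0.01], "rotation": [0, 0, 0]}, {"gripper": 0.7, "offset": [0, 0, 0.01], "rotation": [0, 0, 0]}, {"gripper": 0.7, "offset": [0, 0, 0.008], "rotation": [0, 0, 0]}, {"gripper": 0.7, "offset": [0, 0, 0.006], "rotation": [0, 0, 0]}, {"gripper": 0.7, "offset": [0, 0, 0.004], "rotation": [0, 0, 0]}, {"gripper": 0.7, "offset": [0, 0, 0.002], "rotation": [0, 0, 0]}, {"gripper": 0.7, "offset": [0, 0, 0.001], "rotation": [0, 0, 0]}, {"gripper": 0.7, "offset": [0, 0, 0], "rotation": [0, 0, 0]}, {"gripper": 0.7, "offset": [0, 0, 0], "rotation": [0, 0, 0]}]'

```text
clock: 8.4
position: [0.4482, 0.2204, 0.018]
ee_rot: [-0.14, 0.99, 0.0, 0.0]
ft_force: [-0.5, 0.2, -0.5]
grip_width: 0.803
grasp_force: 34.7
```

>>> jog_arm --deltas '[{"gripper": 0.7, "offset": [0, 0, 0.001], "rotation": [0, 0, 0]}, {"gripper": 0.7, "offset": [0, 0, 0.0005], "rotation": [0, 0, 0]}, {"gripper": 0.7, "offset": [0, 0, 0], "rotation": [0, 0, 0]}]'

```text
clock: 8.7
position: [0.4482, 0.2203, 0.0166]
ee_rot: [-0.14, 0.99, -0.0, 0.0]
ft_force: [-1.4, -1.8, 3.3]
grip_width: 0.801
grasp_force: 35.3
```

>>> jog_arm --deltas '[{"gripper": 0.83, "offset": [0, 0, 0], "rotation": [0, 0, 0]}, {"gripper": 0.88, "offset": [0, 0, 0], "rotation": [0, 0, 0]}, {"gripper": 0.94, "offset": [0, 0, 0], "rotation": [0, 0, 0]}, {"gripper": 1, "offset": [0, 0, 0], "rotation": [0, 0, 0]}, {"gripper": 1, "offset": [0, 0, 0], "rotation": [0, 0, 0]}, {"gripper": 1, "offset": [0, 0, -0.02], "rotation": [0, 0, 0]}, {"gripper": 1, "offset": [0, 0, -0.04], "rotation": [0, 0, 0]}, {"gripper": 1, "offset": [0, 0, -0.05], "rotation": [0, 0, 0]}, {"gripper": 1, "offset": [0, 0, -0.05], "rotation": [0, 0, 0]}, {"gripper": 1, "offset": [0, 0, 0], "rotation": [0, 0, 0]}]'

```text
clock: 9.7
position: [0.4503, 0.2224, 0.1819]
ee_rot: [-0.14, 0.99, 0.001, 0.004]
ft_force: [-0.1, -0.5, -1.4]
grip_width: 0.998
grasp_force: 0.0
```

```bash
python3 -c "
from h import *
import pickle
o=st();im=imaging.camera('wrist');pickle.dump(o,open('w5.pkl','wb'))
cv2.imwrite('pics/w5.png',cv2.resize(im,(800,600),interpolation=cv2.INTER_CUBIC))
"
```

```text
t 9.7 pos [0.4503 0.2224 0.1819] yaw -163.93 tilt [0.45 0.14] F [-0.1 -0.5 -1.4] gw 0.998 gf 0.0
```

View pics/w5.png

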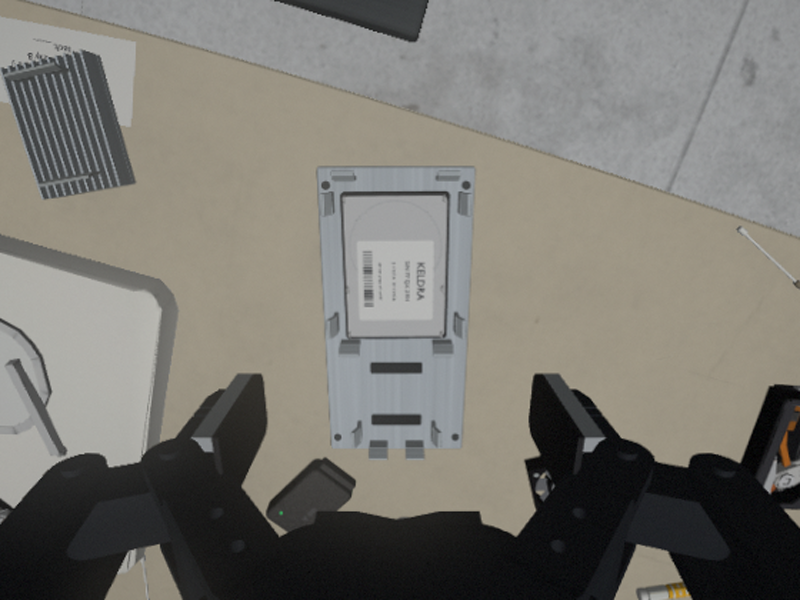

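```bash
python3 -c "
from h import *
import pickle
o=pickle.load(open('w5.pkl','rb'));c=cam('wrist',o)
f=lambda l:[((a+.5)*.7-.5,(b+.5)*.7-.5) for a,b in l]
print('drive',quad(c,f([(343,193),(448,193),(446,338),(347,337)]),.02))
print('cr',quad(c,f([(318,168),(476,168),(462,447),(332,447)]),.008))
print('hs',unproj(c,f([(2,66),(86,51),(134,182),(45,199)]),.02).round(4))
print('adp',unproj(c,f([(321,458),(355,485),(296,528),(268,510)]),.016).round(4))
go(.415,.0,.2,207)
print(manip.get_obs()['joint_pos'].round(2))
"
```

```text
drive (array([0.4484, 0.221 ]), array([66.3, 98.9, 68.8, 98.2]), [np.float64(106.1), np.float64(17.1), np.float64(-74.5), np.float64(-164.3)])
cr (array([0.4884, 0.2332]), array([102.5, 212.2, 102.7, 212.3]), [np.float64(106.1), np.float64(16.1), np.float64(-73.9), np.float64(-164.0)])
hs [[ 0.3915 -0.0465  0.02  ]
 [ 0.3702  0.0055  0.02  ]
 [ 0.4397  0.0446  0.02  ]
 [ 0.4663 -0.0127  0.02  ]]
adp [[0.611  0.207  0.016 ]
 [0.6285 0.2387 0.016 ]
 [0.6852 0.2025 0.016 ]
 [0.6734 0.1766 0.016 ]]
rotz -10.99 offset [ 0.131  -0.1813 -0.0213]
[ 0.56  0.34 -1.28  1.82  0.35  1.23  1.03]
```

>>> jog_arm --deltas '[{"gripper": 1, "offset": [0.0262, -0.0363, -0.004], "rotation": [0, 0, 0]}, {"gripper": 1, "offset": [0.0262, -0.0363, -0.004], "rotation": [0, 0, 0]}, {"gripper": 1, "offset": [0.0262, -0.0363, -0.004], "rotation": [0, 0, 0]}, {"gripper": 1, "offset": [0.0, -0.0363, -0.004], "rotation": [0, 0, 0]}, {"gripper": 1, "offset": [0.0, -0.03, -0.004], "rotation": [0, 0, 0]}, {"gripper": 1, "offset": [0, 0, 0], "rotation": [0, 0, 0]}]'

```text
clock: 10.35
position: [0.4351, 0.0629, 0.1973]
ee_rot: [-0.138, 0.99, 0.001, 0.0]
ft_force: [-1.1, 0.4, -0.2]
grip_width: 1.0
grasp_force: 0.0
```

```bash
python3 -c "
from h import *
import pickle
o=st();print(o['joint_pos'].round(2))
im=imaging.camera('wrist');pickle.dump(o,open('w6.pkl','wb'))
cv2.imwrite('pics/w6.png',cv2.resize(im,(800,600),interpolation=cv2.INTER_CUBIC))
"
```

```text
t 10.35 pos [0.4351 0.0629 0.1973] yaw -164.15 tilt [0.03 0.08] F [-1.1  0.4 -0.2] gw 1.0 gf 0.0
[ 1.12  0.02 -1.34  1.93  0.02  1.2   1.62]
```

View pics/w6.png

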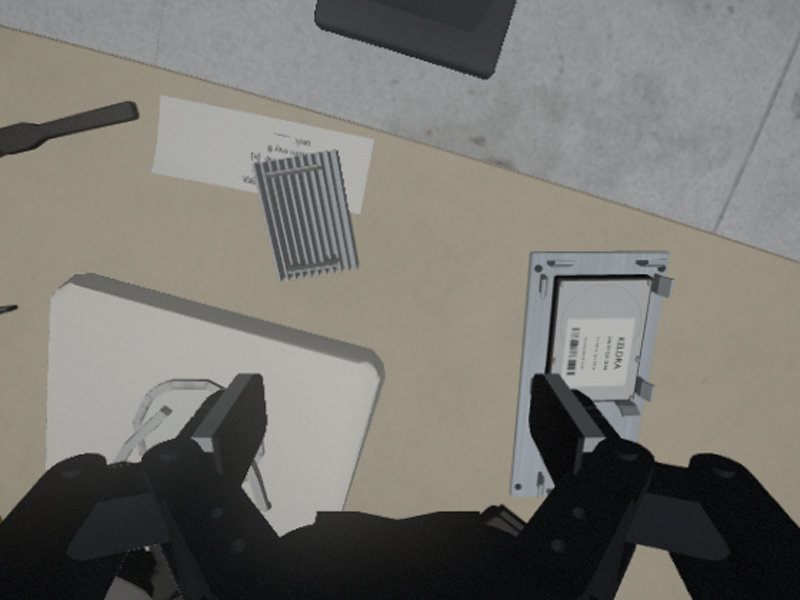

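```bash
python3 -c "
from h import *
import pickle
o=pickle.load(open('w6.pkl','rb'));c=cam('wrist',o)
f=lambda l:[((a+.5)*.7-.5,(b+.5)*.7-.5) for a,b in l]
q=[(257,163),(338,150),(357,268),(281,280)]
for z in(.02,.01):print('hs',quad(c,f(q),z))
im=cv2.imread('pics/w6.png')[130:300,220:400];cv2.imwrite('pics/w6c.png',cv2.resize(im,None,fx=3.5,fy=3.5,interpolation=cv2.INTER_CUBIC))
"
```

```text
hs (array([ 0.4175, -0.0045]), array([54.2, 79.6, 54.5, 80.3]), [np.float64(114.2), np.float64(23.4), np.float64(-65.1), np.float64(-156.8)])
hs (array([ 0.4192, -0.006 ]), array([56. , 82.1, 56.3, 82.9]), [np.float64(114.2), np.float64(23.4), np.float64(-65.1), np.float64(-156.8)])
```

View pics/w6c.png

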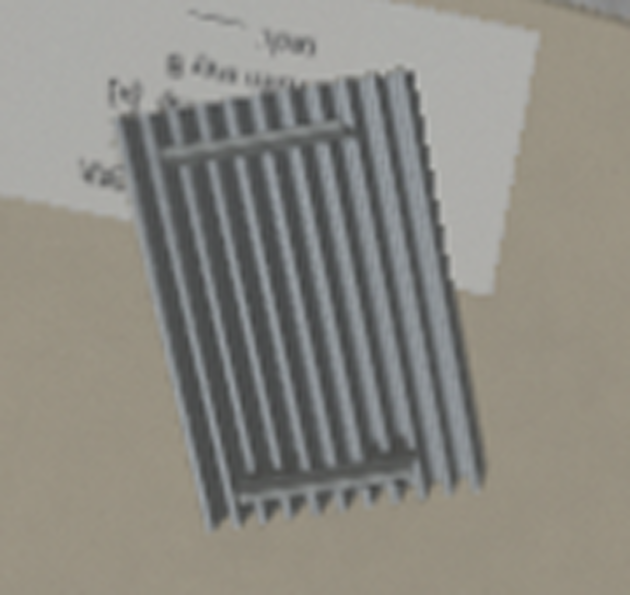

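```bash
python3 -c "
from h import *
go(.4178,-.005,.065,204)
"
```

```text
rotz -8.0 offset [ 0.0441 -0.0579  0.1319]
```

>>> jog_arm --deltas '[{"gripper": 1, "offset": [0, 0, 0], "rotation": [0, 0, -4]}, {"gripper": 1, "offset": [0, 0, 0], "rotation": [0, 0, -4]}, {"gripper": 1, "offset": [0.0147, -0.0193, 0.02], "rotation": [0, 0, 0]}, {"gripper": 1, "offset": [0.0147, -0.0193, 0.02], "rotation": [0, 0, 0]}, {"gripper": 1, "offset": [0.0147, -0.0193, 0.02], "rotation": [0, 0, 0]}, {"gripper": 1, "offset": [0, 0, 0.03], "rotation": [0, 0, 0]}, {"gripper": 1, "offset": [0, 0, 0.03], "rotation": [0, 0, 0]}, {"gripper": 1, "offset": [0, 0, 0.012], "rotation": [0, 0, 0]}, {"gripper": 1, "offset": [0, 0, 0], "rotation": [0, 0, 0]}, {"gripper": 1, "offset": [0, 0, 0], "rotation": [0, 0, 0]}]'

```text
clock: 11.4
position: [0.4181, -0.0016, 0.0656]
ee_rot: [-0.211, 0.977, 0.002, 0.001]
ft_force: [-0.2, -0.6, 0.3]
grip_width: 0.998
grasp_force: 0.0
```

```bash
python3 -c "
from h import *
o=st();print(o['joint_pos'].round(2));go(.4178,-.005,.01,204)
im=imaging.camera('wrist')
cv2.imwrite('pics/w7.png',im)
"
```

```text
t 11.4 pos [ 0.4181 -0.0016  0.0656] yaw -155.64 tilt [0.01 0.25] F [-0.2 -0.6  0.3] gw 0.998 gf 0.0
[ 1.04  0.26 -1.2   2.13  0.3   0.94  1.66]
rotz 0.36 offset [ 0.0018 -0.0032  0.0556]
```

View pics/w7.png

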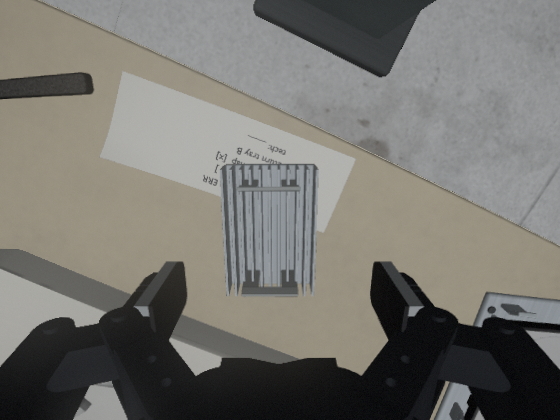

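The heat sink's corners are (222,165), (319,165), (313,296) and (226,296). It is square to the tool and sits slightly left of centre.

```bash
python3 -c "
from h import *
o=manip.get_obs();c=cam('wrist',o)
g=quad(c,[(222,165),(319,165),(313,296),(226,296)],.02);print(g)
go(*g[0],.01,204)
"
```

```text
(array([ 0.418 , -0.0071]), array([54.4, 84.4, 55.8, 84.4]), [np.float64(114.3), np.float64(23.9), np.float64(-65.7), np.float64(-157.0)])
rotz 0.33 offset [ 0.0027 -0.0046  0.056 ]
```

>>> jog_arm --newtons 40 --deltas '[{"gripper": 1, "offset": [0.002, -0.0043, 0], "rotation": [0, 0, 0]}, {"gripper": 1, "offset": [0, 0, 0.015], "rotation": [0, 0, 0]}, {"gripper": 1, "offset": [0, 0, 0.02], "rotation": [0, 0, 0]}, {"gripper": 1, "offset": [0, 0, 0.015], "rotation": [0, 0, 0]}, {"gripper": 1, "offset": [0, 0, 0.005], "rotation": [0, 0, 0]}, {"gripper": 0.8, "offset": [0, 0, 0], "rotation": [0, 0, 0]}, {"gripper": 0.7, "offset": [0, 0, 0], "rotation": [0, 0, 0]}, {"gripper": 0.6, "offset": [0, 0, 0], "rotation": [0, 0, 0]}, {"gripper": 0.55, "offset": [0, 0, 0], "rotation": [0, 0, 0]}, {"gripper": 0.55, "offset": [0, 0, 0], "rotation": [0, 0, 0]}, {"gripper": 0.55, "offset": [0, 0, 0], "rotation": [0, 0, 0]}]'

```text
clock: 12.55
position: [0.419, -0.0076, 0.0116]
ee_rot: [-0.21, 0.978, 0.001, 0.001]
ft_force: [-2.7, 0.1, 6.5]
grip_width: 0.646
grasp_force: 41.7
```

```bash
python3 -c "
from h import *
o=st();print(o['joint_pos'].round(2))
im=imaging.camera('wrist')
cv2.imwrite('pics/w8.png',im[100:420,120:440])
"
```

```text
t 12.55 pos [ 0.419  -0.0076  0.0116] yaw -155.76 tilt [0.12 0.13] F [-2.7  0.1  6.5] gw 0.646 gf 41.66553704068065
[ 0.92  0.38 -1.09  2.16  0.45  0.85  1.55]
```

View pics/w8.png

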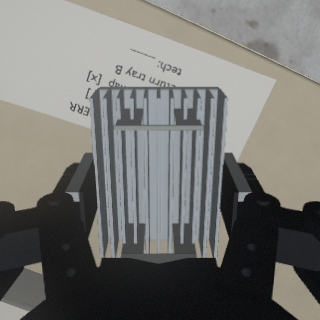

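The heat sink is gripped, with its far edge at crop row 90 (full-picture row 190) between columns 212 and 346. Next: its offset in the tool frame, and the move to the drive.

```bash
python3 -c "
from h import *
o=manip.get_obs();c=cam('wrist',o);r=R.from_quat(o['ee_rot'])
print(r.inv().apply(unproj(c,[(212,190),(346,190)],.02)-o['position']).round(4))
"
```

```text
[[ 0.0441 -0.0259 -0.0086]
 [ 0.0441  0.0275 -0.0085]]
```

>>> jog_arm --deltas '[{"gripper": 0.5, "offset": [0, 0, -0.005], "rotation": [0, 0, 0]}, {"gripper": 0.5, "offset": [0, 0, -0.02], "rotation": [0, 0, 0]}, {"gripper": 0.5, "offset": [0, 0, -0.03], "rotation": [0, 0, 0]}, {"gripper": 0.5, "offset": [0, 0, -0.03], "rotation": [0, 0, 0]}, {"gripper": 0.5, "offset": [0, 0, -0.02], "rotation": [0, 0, 0]}, {"gripper": 0.5, "offset": [0, 0, 0], "rotation": [0, 0, 4]}, {"gripper": 0.5, "offset": [0, 0, 0], "rotation": [0, 0, 4]}, {"gripper": 0.5, "offset": [0, 0, 0], "rotation": [0, 0, 0]}]'

```text
clock: 13.4
position: [0.4182, -0.008, 0.116]
ee_rot: [-0.141, 0.99, 0.001, 0.001]
ft_force: [-0.2, 0.9, -3.1]
grip_width: 0.644
grasp_force: 43.7
```

```bash
python3 -c "
from h import *
o=st();print(o['joint_pos'].round(2));go(.4484,.221,.11,196.2)
"
```

```text
t 13.4 pos [ 0.4182 -0.008   0.116 ] yaw -163.82 tilt [0.07 0.11] F [-0.2  0.9 -3.1] gw 0.644 gf 43.740865057334304
[ 1.17  0.13 -1.28  2.08  0.14  1.03  1.67]
rotz -0.02 offset [-0.0929  0.2114  0.0064]
```

>>> jog_arm --deltas '[{"gripper": 0.5, "offset": [-0.016, 0.0352, 0], "rotation": [0, 0, 0]}, {"gripper": 0.5, "offset": [-0.016, 0.0352, 0], "rotation": [0, 0, 0]}, {"gripper": 0.5, "offset": [-0.016, 0.0352, 0], "rotation": [0, 0, 0]}, {"gripper": 0.5, "offset": [-0.016, 0.0352, 0], "rotation": [0, 0, 0]}, {"gripper": 0.5, "offset": [-0.016, 0.0352, 0], "rotation": [0, 0, 0]}, {"gripper": 0.5, "offset": [-0.016, 0.0352, 0], "rotation": [0, 0, 0]}, {"gripper": 0.5, "offset": [0, 0, 0.02], "rotation": [0, 0, 0]}, {"gripper": 0.5, "offset": [0, 0, 0.02], "rotation": [0, 0, 0]}, {"gripper": 0.5, "offset": [0, 0, 0.015], "rotation": [0, 0, 0]}, {"gripper": 0.5, "offset": [0, 0, 0], "rotation": [0, 0, 0]}, {"gripper": 0.5, "offset": [0, 0, 0], "rotation": [0, 0, 0]}]'

```text
clock: 14.5
position: [0.4514, 0.222, 0.0616]
ee_rot: [-0.142, 0.99, 0.002, 0.001]
ft_force: [0.7, -0.2, -1.9]
grip_width: 0.646
grasp_force: 43.7
```

```bash
python3 -c "
from h import *
o=st();a=np.radians(196.2);go(.4484-.003*np.cos(a),.221-.003*np.sin(a),.035,196.2)
"
```

```text
t 14.5 pos [0.4514 0.222  0.0616] yaw -163.73 tilt [0.03 0.19] F [ 0.7 -0.2 -1.9] gw 0.646 gf 43.68427720852196
rotz 0.07 offset [ 0.0002 -0.0002  0.0266]
```

>>> jog_arm --deltas '[{"gripper": 0.5, "offset": [0, 0, 0.01], "rotation": [0, 0, 0]}, {"gripper": 0.5, "offset": [0, 0, 0.008], "rotation": [0, 0, 0]}, {"gripper": 0.5, "offset": [0, 0, 0.005], "rotation": [0, 0, 0]}, {"gripper": 0.5, "offset": [0, 0, 0.003], "rotation": [0, 0, 0]}, {"gripper": 0.5, "offset": [0, 0, 0.0015], "rotation": [0, 0, 0]}, {"gripper": 0.5, "offset": [0, 0, 0.001], "rotation": [0, 0, 0]}, {"gripper": 0.5, "offset": [0, 0, 0], "rotation": [0, 0, 0]}]'

```text
clock: 15.2
position: [0.4514, 0.2222, 0.0328]
ee_rot: [-0.141, 0.99, 0.001, 0.001]
ft_force: [0.7, -0.2, -1.9]
grip_width: 0.647
grasp_force: 43.8
```

>>> jog_arm --deltas '[{"gripper": 0.5, "offset": [0, 0, 0.001], "rotation": [0, 0, 0]}, {"gripper": 0.5, "offset": [0, 0, 0.0005], "rotation": [0, 0, 0]}, {"gripper": 0.5, "offset": [0, 0, 0], "rotation": [0, 0, 0]}]'

```text
clock: 15.5
position: [0.4515, 0.2222, 0.0317]
ee_rot: [-0.141, 0.99, 0.001, 0.001]
ft_force: [-1.8, -1.4, 5.1]
grip_width: 0.647
grasp_force: 44.5
```

>>> jog_arm --deltas '[{"gripper": 0.68, "offset": [0, 0, 0], "rotation": [0, 0, 0]}, {"gripper": 0.75, "offset": [0, 0, 0], "rotation": [0, 0, 0]}, {"gripper": 0.9, "offset": [0, 0, 0], "rotation": [0, 0, 0]}, {"gripper": 1, "offset": [0, 0, 0], "rotation": [0, 0, 0]}, {"gripper": 1, "offset": [0, 0, -0.02], "rotation": [0, 0, 0]}, {"gripper": 1, "offset": [0, 0, -0.05], "rotation": [0, 0, 0]}, {"gripper": 1, "offset": [0, 0, -0.05], "rotation": [0, 0, 0]}, {"gripper": 1, "offset": [0, 0, -0.05], "rotation": [0, 0, 0]}, {"gripper": 1, "offset": [0, 0, 0], "rotation": [0, 0, 0]}, {"gripper": 1, "offset": [0, 0, 0], "rotation": [0, 0, 0]}]'

```text
clock: 16.5
position: [0.4518, 0.2215, 0.202]
ee_rot: [-0.141, 0.99, 0.001, 0.002]
ft_force: [1.0, -0.5, -0.2]
grip_width: 1.0
grasp_force: 0.0
```

```bash
python3 -c "
from h import *
import pickle
o=st();print(o['joint_pos'].round(2));im=imaging.camera('wrist');pickle.dump(o,open('w9.pkl','wb'));cv2.imwrite('pics/w9.png',im)
c=cam('wrist',o)
a=np.radians(16.2);u=np.array([np.cos(a),np.sin(a)]);v=np.array([-u[1],u[0]])
# predicted outline of fin tops vs the picture, as overlay error
q=proj(c,[[*(np.array([.4484,.221])+u*x+v*y),.040] for x,y in((-.041,-.028),(-.041,.028),(.041,.028),(.041,-.028))]);print(q.round(1))
cv2.polylines(im,[q.round().astype(int)],True,(0,0,255),1)
q=proj(c,[[*(np.array([.4484,.221])+u*x+v*y),.020] for x,y in((-.05,-.035),(-.05,.035),(.05,.035),(.05,-.035))])
cv2.polylines(im,[q.round().astype(int)],True,(0,255,0),1)
print(proj(c,[.586,.4015,.015]),proj(c,[.65,.207,.016]))
cv2.imwrite('pics/w9o.png',cv2.resize(im,(800,600),interpolation=cv2.INTER_CUBIC))
"
```

```text
t 16.5 pos [0.4518 0.2215 0.202 ] yaw -163.79 tilt [0.17 0.16] F [ 1.  -0.5 -0.2] gw 1.0 gf 0.0
[ 0.56  0.31 -1.26  1.79  0.3   1.27  1.08]
[[247.3 143.6]
 [308.8 143.6]
 [306.5 227.9]
 [249.6 227.9]]
[[389.82679149 329.78051911]] [[220.23328192 335.92955129]]
```

View pics/w9o.png

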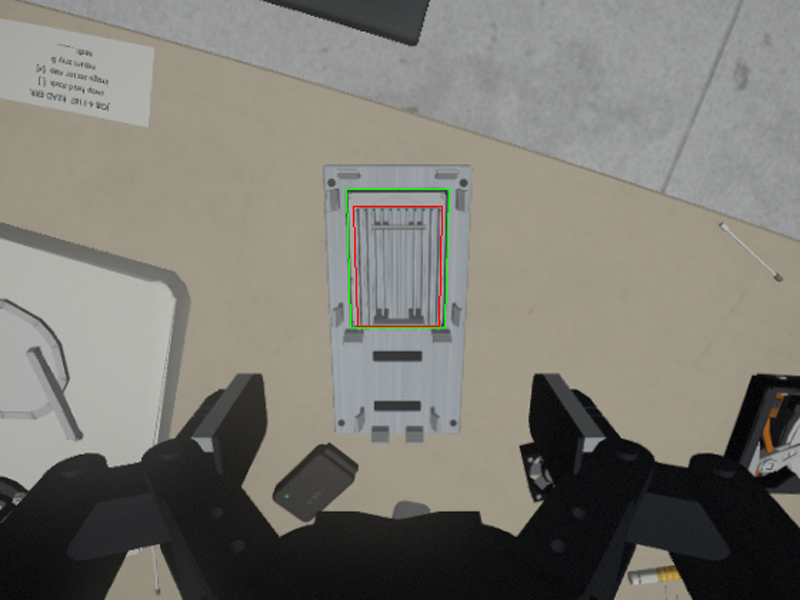

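The heat sink is centred and lengthways; its outline at (353–442, 207–326) matches the prediction. The black adapter's plug end is at (347,465) and its lamp at (287,496). Next is the fan.

>>> jog_arm --deltas '[{"gripper": 1, "offset": [0, 0, 0], "rotation": [0, 0, 8.1]}, {"gripper": 1, "offset": [0, 0, 0], "rotation": [0, 0, 8.1]}, {"gripper": 1, "offset": [0, 0, 0], "rotation": [0, 0, 8.1]}, {"gripper": 1, "offset": [0, 0, 0], "rotation": [0, 0, 8.1]}, {"gripper": 1, "offset": [0, 0, 0], "rotation": [0, 0, 8.1]}, {"gripper": 1, "offset": [0, 0, 0], "rotation": [0, 0, 8.1]}, {"gripper": 1, "offset": [0, 0, 0], "rotation": [0, 0, 8.1]}, {"gripper": 1, "offset": [0, 0, 0], "rotation": [0, 0, 8.1]}, {"gripper": 1, "offset": [0, 0, 0], "rotation": [0, 0, 8]}, {"gripper": 1, "offset": [0, 0, 0], "rotation": [0, 0, 0]}, {"gripper": 1, "offset": [0, 0, 0], "rotation": [0, 0, 0]}]'

```text
clock: 17.65
position: [0.4507, 0.2214, 0.2002]
ee_rot: [0.472, 0.882, 0.001, -0.001]
ft_force: [-0.0, 0.6, 0.5]
grip_width: 0.997
grasp_force: 0.0
```

```bash
python3 -c "
from h import *
o=st();print(o['joint_pos'].round(2));go(.586,.4015,.12,123.4)
"
```

```text
t 17.65 pos [0.4507 0.2214 0.2002] yaw 123.7 tilt [-0.05  0.15] F [-0.   0.6  0.5] gw 0.997 gf 0.0
[ 0.39  0.22 -1.03  1.8   0.19  1.24 -0.1 ]
rotz 0.3 offset [0.0757 0.2121 0.0806]
```

>>> jog_arm --deltas '[{"gripper": 1, "offset": [0.0151, 0.0424, 0], "rotation": [0, 0, 0]}, {"gripper": 1, "offset": [0.0151, 0.0424, 0], "rotation": [0, 0, 0]}, {"gripper": 1, "offset": [0.0151, 0.0424, 0.02], "rotation": [0, 0, 0]}, {"gripper": 1, "offset": [0.0151, 0.0424, 0.02], "rotation": [0, 0, 0]}, {"gripper": 1, "offset": [0.0151, 0.0424, 0.02], "rotation": [0, 0, 0]}, {"gripper": 1, "offset": [0, 0, 0.02], "rotation": [0, 0, 0]}, {"gripper": 1, "offset": [0, 0, 0], "rotation": [0, 0, 0]}, {"gripper": 1, "offset": [0, 0, 0], "rotation": [0, 0, 0]}]'

```text
clock: 18.45
position: [0.5863, 0.4011, 0.1217]
ee_rot: [0.473, 0.881, 0.001, -0.001]
ft_force: [-0.1, 0.2, 0.8]
grip_width: 0.996
grasp_force: 0.0
```

```bash
python3 -c "
from h import *
o=st();im=imaging.camera('wrist');cv2.imwrite('pics/w10.png',im);c=cam('wrist',o)
q=proj(c,[.586,.4015,.015])[0];print(q)
g=(cv2.cvtColor(im,cv2.COLOR_BGR2GRAY)<75).astype(np.uint8);g=cv2.morphologyEx(g,cv2.MORPH_CLOSE,np.ones((15,15)))
n,l,s,ce=cv2.connectedComponentsWithStats(g)
for i in range(1,n):
  if s[i,4]>800:print(i,s[i],ce[i].round(1))
i=l[int(q[1]),int(q[0])];pts=cv2.findContours((l==i).astype(np.uint8),0,2)[0][0]
b=cv2.boxPoints(cv2.minAreaRect(pts));print(b.round(0));print(quad(c,b,.012))
"
```

```text
t 18.45 pos [0.5863 0.4011 0.1217] yaw 123.55 tilt [-0.02  0.14] F [-0.1  0.2  0.8] gw 0.996 gf 0.0
[278.54558688 208.51226104]
6 [ 250  174   65   65 3576] [281.2 205.2]
7 [    0   198   560   222 62950] [286.9 347.9]
[[442. 384.]
 [465. 384.]
 [465. 403.]
 [442. 403.]]
(array([0.8414, 0.3353]), array([23.9, 26.2, 24.6, 25.9]), [np.float64(31.0), np.float64(-44.7), np.float64(-149.4), np.float64(133.8)])
```

The fan blob is centred at (281,205) with a 65 px box, so it is upright in the picture and 2–3 px from the predicted spot. I'll grasp it.

>>> jog_arm --newtons 30 --deltas '[{"gripper": 1, "offset": [0.0015, 0.002, 0.03], "rotation": [0, 0, 0]}, {"gripper": 1, "offset": [0, 0, 0.03], "rotation": [0, 0, 0]}, {"gripper": 1, "offset": [0, 0, 0.025], "rotation": [0, 0, 0]}, {"gripper": 1, "offset": [0, 0, 0.015], "rotation": [0, 0, 0]}, {"gripper": 1, "offset": [0, 0, 0.01], "rotation": [0, 0, 0]}, {"gripper": 0.8, "offset": [0, 0, 0], "rotation": [0, 0, 0]}, {"gripper": 0.7, "offset": [0, 0, 0], "rotation": [0, 0, 0]}, {"gripper": 0.6, "offset": [0, 0, 0], "rotation": [0, 0, 0]}, {"gripper": 0.5, "offset": [0, 0, 0], "rotation": [0, 0, 0]}, {"gripper": 0.48, "offset": [0, 0, 0], "rotation": [0, 0, 0]}, {"gripper": 0.48, "offset": [0, 0, 0], "rotation": [0, 0, 0]}, {"gripper": 0.48, "offset": [0, 0, 0], "rotation": [0, 0, 0]}]'

```text
clock: 19.7
position: [0.5881, 0.405, 0.0136]
ee_rot: [0.474, 0.881, 0.002, 0.0]
ft_force: [-0.4, -0.4, 7.4]
grip_width: 0.58
grasp_force: 31.9
```

```bash
python3 -c "
from h import *
o=st();im=imaging.camera('wrist');cv2.imwrite('pics/w11.png',im);c=cam('wrist',o)
r=R.from_quat(o['ee_rot'])
# far edge of the fan at the centre column: strongest dark-going step
g=cv2.GaussianBlur(cv2.cvtColor(im,cv2.COLOR_BGR2GRAY),(3,3),0).astype(int)
for col in(255,279,300):
  d=g[102:300,col]-g[98:296,col]; k=int(np.argmin(d))+100; P=unproj(c,[(col,k)],.015); print(col,k,d.min(),r.inv().apply(P-o['position']).round(4))
"
```

```text
t 19.7 pos [0.5881 0.405  0.0136] yaw 123.45 tilt [0.14 0.24] F [-0.4 -0.4  7.4] gw 0.58 gf 31.91514015197754
255 220 -114 [[ 0.029  -0.0104 -0.0014]]
279 220 -119 [[ 0.0289 -0.0001 -0.0014]]
300 220 -122 [[ 0.0289  0.009  -0.0013]]
```

>>> jog_arm --deltas '[{"gripper": 0.45, "offset": [0, 0, -0.005], "rotation": [0, 0, 0]}, {"gripper": 0.45, "offset": [0, 0, -0.025], "rotation": [0, 0, 0]}, {"gripper": 0.45, "offset": [0, 0, -0.04], "rotation": [0, 0, 0]}, {"gripper": 0.45, "offset": [0, 0, -0.05], "rotation": [0, 0, 0]}, {"gripper": 0.45, "offset": [0, 0, 0], "rotation": [0, 0, -7.3]}, {"gripper": 0.45, "offset": [0, 0, 0], "rotation": [0, 0, -7.3]}, {"gripper": 0.45, "offset": [0, 0, 0], "rotation": [0, 0, -7.3]}, {"gripper": 0.45, "offset": [0, 0, 0], "rotation": [0, 0, -7.3]}, {"gripper": 0.45, "offset": [0, 0, 0], "rotation": [0, 0, -7.3]}, {"gripper": 0.45, "offset": [0, 0, 0], "rotation": [0, 0, -7.3]}, {"gripper": 0.45, "offset": [0, 0, 0], "rotation": [0, 0, -7.3]}, {"gripper": 0.45, "offset": [0, 0, 0], "rotation": [0, 0, -7.3]}, {"gripper": 0.45, "offset": [0, 0, 0], "rotation": [0, 0, -7.3]}, {"gripper": 0.45, "offset": [0, 0, 0], "rotation": [0, 0, -7]}, {"gripper": 0.45, "offset": [0, 0, 0], "rotation": [0, 0, 0]}, {"gripper": 0.45, "offset": [0, 0, 0], "rotation": [0, 0, 0]}]'

```text
clock: 21.35
position: [0.5874, 0.404, 0.1321]
ee_rot: [-0.139, 0.99, 0.002, 0.001]
ft_force: [0.7, -0.2, -0.9]
grip_width: 0.575
grasp_force: 31.3
```

```bash
python3 -c "
from h import *
o=st();print(o['joint_pos'].round(2));go(.4484,.221,.1336,196.2)
"
```

```text
t 21.35 pos [0.5874 0.404  0.1321] yaw -164.06 tilt [0.04 0.19] F [ 0.7 -0.2 -0.9] gw 0.575 gf 31.332557201385498
[-0.04  0.84 -1.07  1.28  0.73  1.41  0.79]
rotz -0.26 offset [ 0.1845 -0.137  -0.0022]
```

>>> jog_arm --deltas '[{"gripper": 0.45, "offset": [0.0307, -0.0229, 0], "rotation": [0, 0, 0]}, {"gripper": 0.45, "offset": [0.0307, -0.0229, 0], "rotation": [0, 0, 0]}, {"gripper": 0.45, "offset": [0.0307, -0.0229, 0], "rotation": [0, 0, 0]}, {"gripper": 0.45, "offset": [0.0307, -0.0229, 0], "rotation": [0, 0, 0]}, {"gripper": 0.45, "offset": [0.0307, -0.0229, 0], "rotation": [0, 0, 0]}, {"gripper": 0.45, "offset": [0.0307, -0.0229, 0], "rotation": [0, 0, 0]}, {"gripper": 0.45, "offset": [0, 0, 0.02], "rotation": [0, 0, 0]}, {"gripper": 0.45, "offset": [0, 0, 0.02], "rotation": [0, 0, 0]}, {"gripper": 0.45, "offset": [0, 0, 0], "rotation": [0, 0, 0]}, {"gripper": 0.45, "offset": [0, 0, 0], "rotation": [0, 0, 0]}]'

```text
clock: 22.35
position: [0.4486, 0.2214, 0.0918]
ee_rot: [-0.14, 0.99, 0.002, 0.001]
ft_force: [0.4, -0.5, -0.4]
grip_width: 0.575
grasp_force: 31.4
```

```bash
python3 -c "
from h import *
o=st();go(.4484,.221,.0565,196.2)
im=imaging.camera('wrist');cv2.imwrite('pics/w12.png',im);c=cam('wrist',o);r=R.from_quat(o['ee_rot'])
# predicted fan far edge (bottom) in picture, and heat sink far clip/edge, for comparison in a crop
a=np.radians(16.2);u=np.array([np.cos(a),np.sin(a)]);v=np.array([-u[1],u[0]])
for x,z in((-.041,.04),(-.0305,.052),(-.05,.02)): print(x,z,proj(c,[*(np.array([.4484,.221])+u*x),z]).round(1))
print('fan far bottom',proj(c,[o['position']+r.apply([.025,0,.0136])]).round(1),'top',proj(c,[o['position']+r.apply([.025,0,-.0014])]).round(1))
b=im[100:300,180:380].copy();cv2.imwrite('pics/w12c.png',cv2.resize(b,None,fx=3,fy=3,interpolation=cv2.INTER_CUBIC))
"
```

```text
t 22.35 pos [0.4486 0.2214 0.0918] yaw -163.91 tilt [0.04 0.18] F [ 0.4 -0.5 -0.4] gw 0.575 gf 31.375277638435364
rotz -0.11 offset [ 0.0003 -0.0004  0.0353]
-0.041 0.04 [[276.7 169.4]]
-0.0305 0.052 [[276.7 192.1]]
-0.05 0.02 [[276.7 149.6]]
fan far bottom [[277.4 217.5]] top [[277.3 228.6]]
```

View pics/w12c.png

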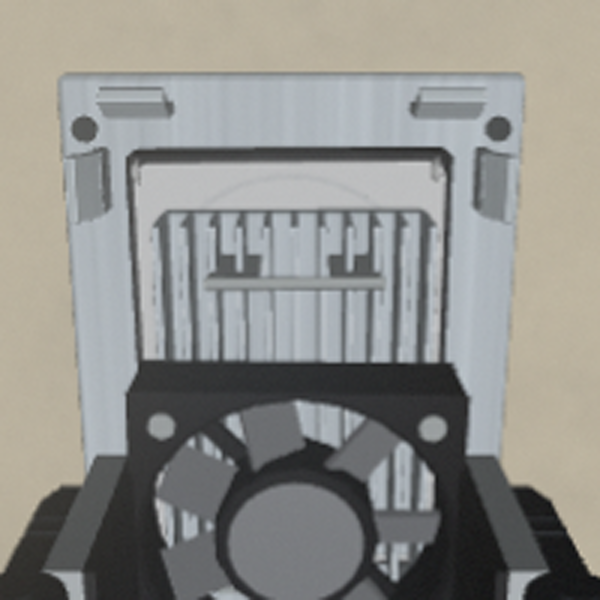

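The fan is level in the grip, with its far edge at crop row 363. The clip is at row 282 and the heat sink edge at row 212, all sharing centre column 298. That means a 1 mm shift forward, then lower.

>>> jog_arm --deltas '[{"gripper": 0.45, "offset": [0.001, -0.0003, 0.01], "rotation": [0, 0, 0]}, {"gripper": 0.45, "offset": [0, 0, 0.01], "rotation": [0, 0, 0]}, {"gripper": 0.45, "offset": [0, 0, 0.008], "rotation": [0, 0, 0]}, {"gripper": 0.45, "offset": [0, 0, 0.005], "rotation": [0, 0, 0]}, {"gripper": 0.45, "offset": [0, 0, 0.003], "rotation": [0, 0, 0]}, {"gripper": 0.45, "offset": [0, 0, 0.0015], "rotation": [0, 0, 0]}, {"gripper": 0.45, "offset": [0, 0, 0], "rotation": [0, 0, 0]}, {"gripper": 0.45, "offset": [0, 0, 0], "rotation": [0, 0, 0]}]'

```text
clock: 23.2
position: [0.448, 0.2206, 0.0539]
ee_rot: [-0.14, 0.99, 0.002, 0.001]
ft_force: [-0.3, -0.2, -0.8]
grip_width: 0.576
grasp_force: 31.4
```

>>> jog_arm --deltas '[{"gripper": 0.45, "offset": [0, 0, 0.0007], "rotation": [0, 0, 0]}, {"gripper": 0.45, "offset": [0, 0, 0.0005], "rotation": [0, 0, 0]}, {"gripper": 0.45, "offset": [0, 0, 0], "rotation": [0, 0, 0]}]'

```text
clock: 23.5
position: [0.4481, 0.2206, 0.0534]
ee_rot: [-0.14, 0.99, 0.001, 0.001]
ft_force: [-4.2, -2.8, 13.1]
grip_width: 0.573
grasp_force: 32.8
```

>>> jog_arm --deltas '[{"gripper": 0.45, "offset": [0, 0, -0.0005], "rotation": [0, 0, 0]}, {"gripper": 0.62, "offset": [0, 0, 0], "rotation": [0, 0, 0]}, {"gripper": 0.7, "offset": [0, 0, 0], "rotation": [0, 0, 0]}, {"gripper": 0.85, "offset": [0, 0, 0], "rotation": [0, 0, 0]}, {"gripper": 1, "offset": [0, 0, 0], "rotation": [0, 0, 0]}, {"gripper": 1, "offset": [0, 0, -0.02], "rotation": [0, 0, 0]}, {"gripper": 1, "offset": [0, 0, -0.05], "rotation": [0, 0, 0]}, {"gripper": 1, "offset": [0, 0, -0.05], "rotation": [0, 0, 0]}, {"gripper": 1, "offset": [0, 0, -0.03], "rotation": [0, 0, 0]}, {"gripper": 1, "offset": [0, 0, 0], "rotation": [0, 0, 0]}]'

```text
clock: 24.5
position: [0.4492, 0.2213, 0.2068]
ee_rot: [-0.14, 0.99, 0.002, 0.003]
ft_force: [-0.3, 0.5, -0.2]
grip_width: 1.003
grasp_force: 0.0
```

```bash
python3 -c "
from h import *
o=st();im=imaging.camera('wrist');cv2.imwrite('pics/w13.png',im);c=cam('wrist',o)
q=proj(c,[.4484,.221,.055])[0];print(q)
g=(cv2.cvtColor(im,cv2.COLOR_BGR2GRAY)<75).astype(np.uint8);g=cv2.morphologyEx(g,cv2.MORPH_CLOSE,np.ones((7,7)))
n,l,s,ce=cv2.connectedComponentsWithStats(g)
for i in range(1,n):
  if s[i,4]>500:print(i,s[i],ce[i].round(1))
a=np.radians(16.2);u=np.array([np.cos(a),np.sin(a)]);v=np.array([-u[1],u[0]])
P=[[*(np.array([.4484,.221])+u*x+v*y),.055] for x,y in((-.025,-.025),(-.025,.025),(.025,.025),(.025,-.025))];print(proj(c,P).round(1))
# adapter in the initial top picture and here
t=cv2.imread('pics/top0.png');g=(cv2.cvtColor(t,cv2.COLOR_BGR2GRAY)<80).astype(np.uint8)
n,l,s,ce=cv2.connectedComponentsWithStats(g);i=l[200,228];p=cv2.findContours((l==i).astype(np.uint8),0,1)[0][0];b=cv2.boxPoints(cv2.minAreaRect(p));print(s[i],ce[i],b.round(1),quad(cam('top'),b,.014))
"
```

```text
t 24.5 pos [0.4492 0.2213 0.2068] yaw -163.86 tilt [0.36 0.27] F [-0.3  0.5 -0.2] gw 1.003 gf 0.0
[277.36103655 192.15434037]
1 [ 184    0  116   32 1946] [257.   10.5]
7 [ 250  163   61   65 1726] [278.7 192.1]
16 [    0   261   560   159 52518] [289.2 361.3]
[[249.4 165.2]
 [305.3 165.1]
 [304.  217.8]
 [250.8 217.9]]
[217 186  23  29 390] [227.77948718 200.02051282] [[215.2 208.6]
 [227.  185. ]
 [240.2 191.6]
 [228.4 215.2]] (array([0.6585, 0.2085]), array([72.2, 40.9, 72. , 40.6]), [np.float64(-27.0), np.float64(-118.2), np.float64(152.8), np.float64(62.1)])
```

The fan's dark blob centre at (278.7,192.1) sits on the predicted (277.4,192.2), so it is in place. The adapter is at (0.6585, 0.2085) with its axis at 152.8° and its plug on that side.

>>> jog_arm --deltas '[{"gripper": 0.75, "offset": [0, 0, 0], "rotation": [0, 0, 8.5]}, {"gripper": 0.75, "offset": [0, 0, 0], "rotation": [0, 0, 8.5]}, {"gripper": 0.75, "offset": [0, 0, 0], "rotation": [0, 0, 8.5]}, {"gripper": 0.75, "offset": [0, 0, 0], "rotation": [0, 0, 8.5]}, {"gripper": 0.75, "offset": [0, 0, 0], "rotation": [0, 0, 8.5]}, {"gripper": 0.75, "offset": [0, 0, 0], "rotation": [0, 0, 0.8]}, {"gripper": 0.75, "offset": [0, 0, 0], "rotation": [0, 0, 0]}]'

```text
clock: 25.25
position: [0.4474, 0.2198, 0.2022]
ee_rot: [0.233, 0.972, 0.001, -0.0]
ft_force: [0.3, -1.1, 0.1]
grip_width: 0.753
grasp_force: 0.0
```

```bash
python3 -c "
from h import *
o=st();print(o['joint_pos'].round(2));go(.63,.24,.2,152.8);go(.6585,.2085,.2,152.8)
"
```

```text
t 25.25 pos [0.4474 0.2198 0.2022] yaw 153.06 tilt [-0.01  0.14] F [ 0.3 -1.1  0.1] gw 0.753 gf 0.0
[ 0.56  0.29 -1.25  1.8   0.28  1.26  0.34]
rotz 0.26 offset [-0.1532  0.1015  0.0023]
rotz 0.26 offset [-0.1929  0.0865  0.0022]
```

>>> jog_arm --deltas '[{"gripper": 0.75, "offset": [-0.0386, 0.0173, 0], "rotation": [0, 0, 0]}, {"gripper": 0.75, "offset": [-0.0386, 0.0173, 0], "rotation": [0, 0, 0]}, {"gripper": 0.75, "offset": [-0.0386, 0.0173, 0], "rotation": [0, 0, 0]}, {"gripper": 0.75, "offset": [-0.0386, 0.0173, 0], "rotation": [0, 0, 0]}, {"gripper": 0.75, "offset": [-0.0386, 0.0173, 0], "rotation": [0, 0, 0]}, {"gripper": 0.75, "offset": [0, 0, 0.04], "rotation": [0, 0, 0]}, {"gripper": 0.75, "offset": [0, 0, 0], "rotation": [0, 0, 0]}, {"gripper": 0.75, "offset": [0, 0, 0], "rotation": [0, 0, 0]}]'

```text
clock: 26.05
position: [0.6577, 0.2093, 0.1624]
ee_rot: [0.233, 0.972, 0.001, -0.001]
ft_force: [-0.1, 0.6, 0.6]
grip_width: 0.749
grasp_force: 0.0
```

```bash
python3 -c "
from h import *
o=st();print(o['joint_pos'].round(2));im=imaging.camera('wrist');cv2.imwrite('pics/w14.png',im);c=cam('wrist',o)
q=proj(c,[.6585,.2085,.016])[0];print(q)
gr=cv2.cvtColor(im,cv2.COLOR_BGR2GRAY)
g=(gr<85).astype(np.uint8)
n,l,s,ce=cv2.connectedComponentsWithStats(g)
for i in range(1,n):
  if s[i,4]>500:print(i,s[i],ce[i].round(1))
i=l[int(q[1]),int(q[0])];p=cv2.findContours((l==i).astype(np.uint8),0,1)[0][0];r=cv2.minAreaRect(p);b=cv2.boxPoints(r);print(i,r,b.round(1),quad(c,b,.012))
m=(l==i)
for y in range(s[i,1],s[i,1]+s[i,3],6):
  x=np.where(m[y])[0]; print(y,x.min(),x.max(),len(x),end=' | ')
hsv=cv2.cvtColor(im,cv2.COLOR_BGR2HSV)[150:280,200:360];k=np.argwhere((hsv[...,1]>140)&(hsv[...,0]>45)&(hsv[...,0]<85));print('lamp',k.mean(0)[::-1]+[200,150] if len(k) else None)
"
```

```text
t 26.05 pos [0.6577 0.2093 0.1624] yaw 153.03 tilt [-0.13  0.16] F [-0.1  0.6  0.6] gw 0.749 gf 0.0
[ 0.25  0.73 -0.99  1.32  0.6   1.4   0.38]
[277.80672762 197.41203884]
9 [ 255  156   46   78 3406] [277.6 194.5]
10 [    0   169   560   251 56577] [311.7 348.2]
9 ((277.5, 194.5), (77.0, 45.0), 90.0) [[255. 156.]
 [300. 156.]
 [300. 233.]
 [255. 233.]] (array([0.658 , 0.2084]), array([39.8, 73. , 42.7, 73. ]), [np.float64(63.0), np.float64(-25.9), np.float64(-117.0), np.float64(151.8)])
156 260 295 36 | 162 259 296 38 | 168 255 300 46 | 174 255 300 46 | 180 255 300 46 | 186 255 300 46 | 192 255 300 46 | 198 255 300 45 | 204 256 300 43 | 210 256 299 44 | 216 256 299 44 | 222 256 299 40 | 228 256 299 44 | lamp [264.5 221.5]
```

The adapter blob is square to the tool and centred. Its narrower plug is at the top (rows 156–165) and the lamp at (264,221), so the plug lies along tool +x, as needed. Next I'll grasp it.

>>> jog_arm --newtons 30 --deltas '[{"gripper": 0.75, "offset": [0, 0, 0.04], "rotation": [0, 0, 0]}, {"gripper": 0.75, "offset": [0, 0, 0.04], "rotation": [0, 0, 0]}, {"gripper": 0.75, "offset": [0, 0, 0.035], "rotation": [0, 0, 0]}, {"gripper": 0.75, "offset": [0, 0, 0.02], "rotation": [0, 0, 0]}, {"gripper": 0.75, "offset": [0, 0, 0.01], "rotation": [0, 0, 0]}, {"gripper": 0.75, "offset": [0, 0, 0.003], "rotation": [0, 0, 0]}, {"gripper": 0.6, "offset": [0, 0, 0], "rotation": [0, 0, 0]}, {"gripper": 0.5, "offset": [0, 0, 0], "rotation": [0, 0, 0]}, {"gripper": 0.4, "offset": [0, 0, 0], "rotation": [0, 0, 0]}, {"gripper": 0.38, "offset": [0, 0, 0], "rotation": [0, 0, 0]}, {"gripper": 0.38, "offset": [0, 0, 0], "rotation": [0, 0, 0]}, {"gripper": 0.38, "offset": [0, 0, 0], "rotation": [0, 0, 0]}]'

```text
clock: 27.3
position: [0.66, 0.21, 0.0171]
ee_rot: [0.235, 0.972, 0.002, 0.001]
ft_force: [-1.3, -1.5, 7.6]
grip_width: 0.483
grasp_force: 31.3
```

```bash
python3 -c "
from h import *
st()"
```

```text
t 27.3 pos [0.66   0.21   0.0171] yaw 152.84 tilt [0.18 0.22] F [-1.3 -1.5  7.6] gw 0.483 gf 31.30250573158264
```

>>> jog_arm --deltas '[{"gripper": 0.35, "offset": [0, 0, -0.005], "rotation": [0, 0, 0]}, {"gripper": 0.35, "offset": [0, 0, -0.025], "rotation": [0, 0, 0]}, {"gripper": 0.35, "offset": [0, 0, -0.04], "rotation": [0, 0, 0]}, {"gripper": 0.35, "offset": [0, 0, -0.04], "rotation": [0, 0, 0]}, {"gripper": 0.35, "offset": [0, 0, 0], "rotation": [0, 0, -7.2]}, {"gripper": 0.35, "offset": [0, 0, 0], "rotation": [0, 0, -7.2]}, {"gripper": 0.35, "offset": [0, 0, 0], "rotation": [0, 0, -7.2]}, {"gripper": 0.35, "offset": [0, 0, 0], "rotation": [0, 0, -7.2]}, {"gripper": 0.35, "offset": [0, 0, 0], "rotation": [0, 0, -7.2]}, {"gripper": 0.35, "offset": [0, 0, 0], "rotation": [0, 0, -7.2]}, {"gripper": 0.35, "offset": [0, 0, 0], "rotation": [0, 0, 0]}, {"gripper": 0.35, "offset": [0, 0, 0], "rotation": [0, 0, 0]}]'

```text
clock: 28.5
position: [0.659, 0.2092, 0.1254]
ee_rot: [-0.138, 0.99, 0.002, 0.001]
ft_force: [0.4, -0.6, -1.1]
grip_width: 0.478
grasp_force: 30.6
```

```bash
python3 -c "
from h import *
o=st();print(o['joint_pos'].round(2));go(.5435,.2494,.07,196.2)
"
```

```text
t 28.5 pos [0.659  0.2092 0.1254] yaw -164.16 tilt [0.05 0.19] F [ 0.4 -0.6 -1.1] gw 0.478 gf 30.5957168340683
[ 0.3   0.82 -1.1   1.36  0.72  1.38  1.06]
rotz -0.36 offset [0.0998 0.0707 0.0555]
```

>>> jog_arm --deltas '[{"gripper": 0.35, "offset": [0.0248, 0.0177, 0], "rotation": [0, 0, -0.4]}, {"gripper": 0.35, "offset": [0.0248, 0.0177, 0], "rotation": [0, 0, 0]}, {"gripper": 0.35, "offset": [0.0248, 0.0177, 0], "rotation": [0, 0, 0]}, {"gripper": 0.35, "offset": [0.0248, 0.0177, 0], "rotation": [0, 0, 0]}, {"gripper": 0.35, "offset": [0, 0, 0.03], "rotation": [0, 0, 0]}, {"gripper": 0.35, "offset": [0, 0, 0.02], "rotation": [0, 0, 0]}, {"gripper": 0.35, "offset": [0, 0, 0], "rotation": [0, 0, 0]}, {"gripper": 0.35, "offset": [0, 0, 0], "rotation": [0, 0, 0]}]'

```text
clock: 29.3
position: [0.5443, 0.2491, 0.0752]
ee_rot: [-0.142, 0.99, 0.002, 0.0]
ft_force: [0.1, 0.7, -0.6]
grip_width: 0.478
grasp_force: 30.6
```

```bash
python3 -c "
from h import *
o=st();go(.5441,.2496,.031,196.2)
"
```

```text
t 29.3 pos [0.5443 0.2491 0.0752] yaw -163.66 tilt [0.   0.18] F [ 0.1  0.7 -0.6] gw 0.478 gf 30.586130619049072
rotz 0.14 offset [0.0001 0.0005 0.0442]
```

>>> jog_arm --deltas '[{"gripper": 0.35, "offset": [0, 0.0005, 0.015], "rotation": [0, 0, 0]}, {"gripper": 0.35, "offset": [0, 0, 0.013], "rotation": [0, 0, 0]}, {"gripper": 0.35, "offset": [0, 0, 0.008], "rotation": [0, 0, 0]}, {"gripper": 0.35, "offset": [0, 0, 0.005], "rotation": [0, 0, 0]}, {"gripper": 0.35, "offset": [0, 0, 0.003], "rotation": [0, 0, 0]}, {"gripper": 0.35, "offset": [0, 0, 0.0015], "rotation": [0, 0, 0]}, {"gripper": 0.35, "offset": [0, 0, 0], "rotation": [0, 0, 0]}, {"gripper": 0.35, "offset": [0, 0, 0], "rotation": [0, 0, 0]}]'

```text
clock: 30.1
position: [0.544, 0.2501, 0.03]
ee_rot: [-0.143, 0.99, 0.002, 0.001]
ft_force: [0.3, -0.2, -0.9]
grip_width: 0.481
grasp_force: 30.6
```

>>> jog_arm --deltas '[{"gripper": 0.35, "offset": [0, 0, 0.001], "rotation": [0, 0, 0]}, {"gripper": 0.35, "offset": [0, 0, 0.0004], "rotation": [0, 0, 0]}, {"gripper": 0.35, "offset": [0, 0, 0], "rotation": [0, 0, 0]}]'

```text
clock: 30.4
position: [0.5441, 0.2501, 0.0291]
ee_rot: [-0.143, 0.99, 0.001, 0.001]
ft_force: [-2.6, -1.3, 6.5]
grip_width: 0.475
grasp_force: 31.3
```

>>> jog_arm --deltas '[{"gripper": 0.52, "offset": [0, 0, 0], "rotation": [0, 0, 0]}, {"gripper": 0.6, "offset": [0, 0, 0], "rotation": [0, 0, 0]}, {"gripper": 0.7, "offset": [0, 0, 0], "rotation": [0, 0, 0]}, {"gripper": 0.75, "offset": [0, 0, 0], "rotation": [0, 0, 0]}, {"gripper": 0.75, "offset": [0, 0, -0.02], "rotation": [0, 0, 0]}, {"gripper": 0.75, "offset": [0, 0, -0.05], "rotation": [0, 0, 0]}, {"gripper": 0.75, "offset": [0, 0, -0.05], "rotation": [0, 0, 0]}, {"gripper": 0.75, "offset": [0, 0, -0.05], "rotation": [0, 0, 0]}, {"gripper": 0.75, "offset": [0, 0, 0], "rotation": [0, 0, 0]}, {"gripper": 0.75, "offset": [0, 0, 0], "rotation": [0, 0, 0]}]'

```text
clock: 31.4
position: [0.544, 0.2499, 0.2006]
ee_rot: [-0.143, 0.99, 0.002, 0.002]
ft_force: [-0.6, 0.0, -0.9]
grip_width: 0.75
grasp_force: 0.0
```

```bash
python3 -c "
from h import *
o=st();im=imaging.camera('wrist');cv2.imwrite('pics/w15.png',im);c=cam('wrist',o)
gr=cv2.cvtColor(im,cv2.COLOR_BGR2GRAY);g=cv2.morphologyEx((gr<85).astype(np.uint8),cv2.MORPH_CLOSE,np.ones((3,3)))
n,l,s,ce=cv2.connectedComponentsWithStats(g)
for i in range(1,n):
  if s[i,4]>400:print(i,s[i],ce[i].round(1))
a=np.radians(16.2);u=np.array([np.cos(a),np.sin(a)]);v=np.array([-u[1],u[0]])
for nm,x0,z,hx,hy in(('adapter',.099,.028,.037,.021),('fan',0,.055,.025,.025)):
  print(nm,proj(c,[[*(np.array([.4481,.2215])+u*(x0+x*hx)+v*y*hy),z] for x,y in((-1,-1),(-1,1),(1,1),(1,-1),(0,0))]).round(1).tolist())
q=proj(c,[*(np.array([.4481,.2215])+u*.099),.028])[0];i=l[int(q[1]),int(q[0])]
if i:
  p=cv2.findContours((l==i).astype(np.uint8),0,1)[0][0];b=cv2.boxPoints(cv2.minAreaRect(p));print(b.round(1),quad(c,b,.026))
"
```

```text
t 31.4 pos [0.544  0.2499 0.2006] yaw -163.54 tilt [0.21 0.22] F [-0.6  0.  -0.9] gw 0.75 gf 0.0
8 [ 246   44   63   67 1807] [275.9  74.3]
16 [ 257  149   43   75 2973] [277.8 185.5]
17 [ 519  184   41   93 2217] [542.7 234.3]
25 [    0   255   560   165 48889] [281.8 363.9]
adapter [[254.9, 149.0], [299.3, 149.2], [297.6, 222.6], [256.1, 222.5], [277.0, 187.0]]
fan [[246.0, 43.4], [308.9, 43.7], [307.2, 108.7], [247.2, 108.4], [277.3, 76.7]]
[[257. 149.]
 [299. 149.]
 [299. 223.]
 [257. 223.]] (array([0.5436, 0.2503]), array([40. , 75.1, 42.9, 75. ]), [np.float64(106.4), np.float64(17.5), np.float64(-73.6), np.float64(-164.6)])
```

The adapter and fan blobs both match their predicted outlines to within about 1–2 mm, and the arm is clear. Handing in.

```bash
python3 -c "
from workcell import workorder
print(workorder.hand_in())"
```

```text
the job is handed in; nothing more can be done
None
```

The job is handed in: drive, heat sink and fan are stacked in the large seat and the adapter is in the small seat with its plug to the drive; my last wrist-camera check put fan and adapter within about 2 mm of place, and the hand-in returned no verdict.

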